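# Dry-stack two glue-ups on their boards

## Robot

A 6-joint arm with a two-finger parallel gripper is mounted at the origin on a cart in front of the work surface, level with it; the furniture and walls round the work are solid. World frame = base frame: x ahead of the robot, y to its left, z up, the work surface at z = 0. Lengths are in m, angles in rad, forces in N, time in s.
With the tool pointing down it reaches from about 0.325 to 0.9 m from the base axis. Payload 3.5 kg.
Tool frame: the origin (TCP) lies at the very end of the fingers, on their centre line; the grasp point (between the pads) lies 19 mm behind it; z points along the fingers, y is the line along which they close (so a half turn about z gives the same grasp; the last joint's range is limited). The gripper opens to 85 mm and grips with 20 to 120 N. Pads are 22 mm wide; open, the fingers measure 114 mm over their backs; the gripper's body (76 mm by 85 mm) begins 54 mm behind the grasp point. The pads swing forward as they close: fully open they stand 13 mm farther back than shut.
Start: joints at [1.039, 0.276, -0.026, 1.268, 0, 1.467], TCP at [0.26, 0.568, 0.231] pointing down, gripper open.
Joint ranges: [-3.12, 3.12], [-0.85, 1.88], [-1.08, 1.24], [-1.95, 2.15], [-1.57, 1.53], [-3.14, 3.14]. Speed limits (rad/s): [2.57, 2.57, 3.14, 3.14, 3.14, 3.14].

## Interface

Orientations are given as a rotation vector (axis times angle).
In Python, from bench import ctrl gives the robot as it stands.
- The arm moves only by the tool servo_tool, never from a script. Its argument "deltas" is a list of rows, each an object with "xyz": the shift along the world's x, y, z in units of 20 cm (1.0 is 20 cm), a list of three; "delta_rot": the turn, a rotation vector about the world's x, y, z in units of pi rad (1.0 is pi rad), a list of three; "claw": the closure, from 0 (fully open) to 1 (shut). In form: [{"xyz": [tx, ty, tz], "delta_rot": [rx, ry, rz], "claw": claw}, ...]. A call has 1 to 8 rows; each row is the pose to reach, as a shift and turn from the pose commanded when the call began, turning the shorter way round; what a row does not reach only later rows make up. A row lasts 1/12 s, in which the tool goes at most 41.7 mm and 7.16 degrees, less where a joint would pass 70% of its speed; a pose out of reach is approached as far as the arm can. A call with a number of a shift or a turn outside -1 to 1 is refused whole. A call with a gripper value outside its range is refused whole. The fingers move at their own pace and stop on an object; the grip force is fixed at half the most. Time passes only in rows, so rows that repeat a pose let the fingers close. It gives the time, the measured TCP pose, the force, the opening and the grip force at its end, in the units of the state.
- ctrl.observe(): the state, without advancing time (a new reading comes with each control period).
- ctrl.capture(name): name is "scene" or "top"; returns a dict with "color" (400x640x3 uint8, red, green, blue), "z_map" (400x640 float32, m along the optical axis (not along the pixel's ray), 0 where there is no reading), "fov_y" (degrees; the focal length in pixels is half the picture's height over the tangent of half this angle, whatever the lens; pixels are square), "cx", "cy" (the principal point, pixels), "xyz" and "orientation" of the camera in the world. Camera axes: x right, y up, looking along -z (the intrinsics and any distortion apply to the point x, -y, -z); pixel columns grow to the right and rows downward; lengths in m; the calibration is good to about 2 mm. A picture is of the moment at which its call begins.
- ctrl.hand_in(): hands the job in; it is judged then, once.
The state is a dict: "t": time; "qpos": joint angles; "qd": joint speeds; "tau": joint torques, N m; "eef_pos": TCP position; "ee_rot": TCP orientation; "ft_force": force on the tool from outside, world axes, zero at the start; "ft_torque": the same for the moment, N m; "finger_gap": opening from 0.0 (shut) to 1.0 (fully open); "gripper_force": force on a finger pad.
Only numpy, scipy, OpenCV 4.12 (cv2) and the standard library are available. Lean on these libraries where they do the work, as an engineer would, in place of code of your own. Each camera call takes 0.05 s, during which the arm holds its last target. There are 200 camera calls.

## Task

Make up the two dry glue-up stacks. On the long board lay the bridge blank along the middle of its cork strip, lay the long pine block along the middle of the blank, and set the steel weight with the knob upright in the middle of the pine block. On the small square board lay the small wooden block flat in the middle of its cork square and set the solder reel flat in the middle of that block; leave everything let go and at rest.

Things in the scene. Friction and masses are not known exactly. Their poses are not given: they have to be found in the camera images.
- long_board: long plywood glue-up board, fixed, 60 x 210 x 15 mm, lying on the black mat (whose top is about 8 mm above the bench); a cork strip 36 x 154 mm in its middle stands 2 mm proud, so things rest 17 mm above the board's underside. Origin: centre of the underside; y along its length, z up.
- square_board: small square plywood board, fixed on the bench, 66 x 66 x 15 mm; a cork square 46 x 46 mm in its middle stands 2 mm proud, so things rest 17 mm above its underside. Origin: centre of the underside; x and y along its sides, z up.
- bridge_blank: loose brown wood bridge blank (a saddle slot and a row of pin holes marked on top), 32 mm wide (x), 150 mm long (y), its middle 84 mm flat on top and 10 mm thick, the two end wings 6 mm thick; 50 g, lying on the mat. Origin: centre of the underside; y along its length, z up.
- pine_block: loose pale pine block, 28 mm wide (x), 190 mm long (y), 19 mm thick (z); 70 g, lying on the mat. Origin: centre of the underside; y along its length, z up.
- knob_weight: loose round steel weight standing on the bench: a disc 46 mm across and 18 mm thick with a round grip knob 26 mm across and 22 mm tall on top (40 mm high in all); about 350 g. Origin: centre of the underside; z up.
- small_block: loose small orange-brown wooden block, 42 mm (x) by 36 mm (y), 14 mm thick (z); 20 g, lying flat on the bench. Origin: centre of the underside; z up.
- solder_reel: loose reel of solder lying flat on the bench, 55 mm across its flanges, 28 mm high; about 220 g. Origin: centre of the underside; z up, along its axis.
Mind the look-alikes: they are no part of the job. What is shaped like the knob_weight but yellow is not meant.

How it is judged:
By the outcome, as a careful person would: the job done as asked, in the order asked, and still so for the second after the job is handed in, with the robot touching nothing.
It also fails if it takes over 112 s, if anything falls off the work surface, if the arm or the gripper's body presses on something with over 40 N, if the wrist force passes 120 N, or if a joint passes its speed limit or range.

## Working session

There is one attempt and no reset: what is moved stays moved. The work goes in short steps, Python scripts to look and compute and a tool call to move; the robot and the scene stay as the last step left them, time stands still between calls to the robot, and variables do not carry over. Pictures are saved under pics/ and viewed, at most 14 in all, crops included, and the job is handed in when it is done.

Besides the shell and the picture viewer there is one more tool, called after "Request:" as name([rows], argument=value, ...), one row to a line, values as JSON. servo_tool: Moves the arm, as the interface text tells. Its arguments: {"type":"object","properties":{"deltas":{"type":"array"}},"required":["deltas"]}

```bash
ls; mkdir -p pics
cat > h.py <<'E'
import numpy as np,cv2
from bench import ctrl
from scipy.spatial.transform import Rotation as R
def cap(n):
    d=ctrl.capture(n); return d
def rot(d):
    o=np.array(d["orientation"],float)
    return R.from_rotvec(o).as_matrix() if o.shape==(3,) else (R.from_quat(o).as_matrix() if o.shape==(4,) else o)
def f(d): return d["color"].shape[0]/2/np.tan(np.radians(d["fov_y"])/2)
def cloud(d):
    F=f(d); v,u=np.mgrid[0:400,0:640]; z=d["z_map"]
    P=np.stack([(u-d["cx"])/F*z,-(v-d["cy"])/F*z,-z],-1)
    return P@rot(d).T+np.array(d["xyz"])
def ray(d,uv,h):
    F=f(d); uv=np.atleast_2d(uv).astype(float)
    r=np.c_[(uv[:,0]-d["cx"])/F,-(uv[:,1]-d["cy"])/F,-np.ones(len(uv))]@rot(d).T
    c=np.array(d["xyz"]); return c+r*((h-c[2])/r[:,2])[:,None]
def save(d,n): cv2.imwrite("pics/"+n+".png",d["color"][:,:,::-1])
E
python3 - <<'E'
from h import *
for n in("scene","top"):
    d=cap(n); save(d,n+"0"); np.savez(n+"0.npz",**d)
    print(n,{k:v for k,v in d.items() if k not in("color","z_map")})
s=ctrl.observe();print(s)
E
```

```text
pics
scene {'fov_y': 46.95351687978384, 'cx': 319.93767098479697, 'cy': 201.6397809491447, 'xyz': array([ 0.01554229, -0.86297118,  1.07262752]), 'orientation': array([ 0.72165757, -0.23379129, -0.57072699])}
top {'fov_y': 55.5294228722872, 'cx': 325.92413959394156, 'cy': 197.9883007598238, 'xyz': array([ 0.41258845, -0.10072658,  0.99082157]), 'orientation': array([ 0.15489554, -0.11485379, -1.57865404])}
{'t': 0.1, 'qpos': array([ 1.03861241e+00,  2.77064031e-01, -2.77403159e-02,  1.26796805e+00,
        8.40217671e-06,  1.46739918e+00]), 'qd': array([ 0.00037021, -0.00078376,  0.00160342, -0.00038466,  0.00060319,
       -0.00024266]), 'tau': array([-1.71636177e-03, -4.46708357e+01,  2.96128267e+01,  8.48539523e-03,
       -2.23689981e-04, -1.08898277e-06]), 'eef_pos': array([0.25950788, 0.5678189 , 0.2302687 ]), 'ee_rot': array([-6.68255378e-01, -3.06905541e+00,  2.94386434e-03]), 'ft_force': array([-0.08236207,  0.77493541,  1.00993917]), 'ft_torque': array([0.0350167 , 0.00086697, 0.03999288]), 'gripper_force': 0.0, 'finger_gap': 1.0007347639419741}
```

View pics/top0.png

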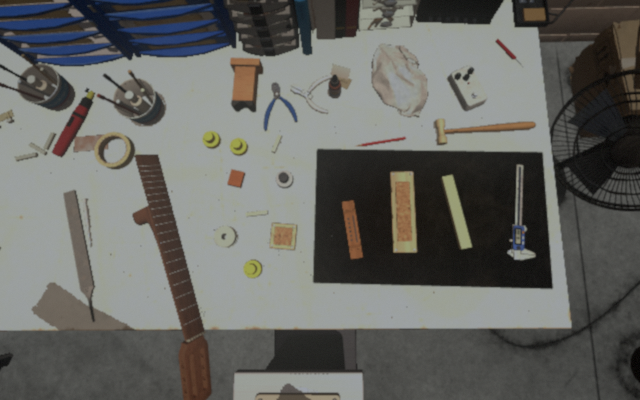

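View pics/scene0.png

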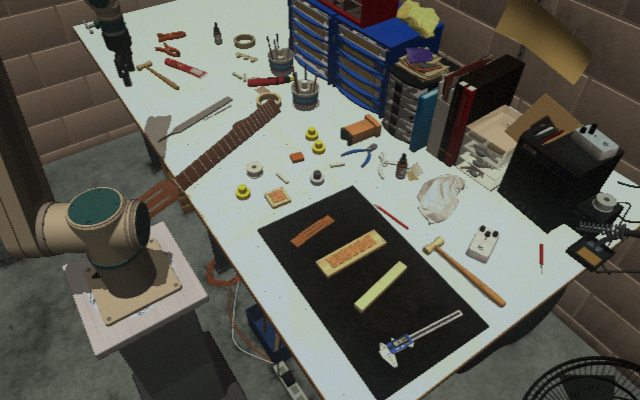

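Top view: long board (403,211), bridge blank (352,229), pine (456,211), small block (236,178), square board (284,235), reel (226,236). The weight could be the steel/grey one (284,178) or the yellow ones (211,139), (238,146), (252,268); I choose the grey one. The reel could be confused with the tape ring (113,150); I choose (226,236).

```bash
cat > m.py <<'E'
from h import *
# name: (top-view window u0,v0,u1,v1)
W=dict(blank=(338,195,368,264),board=(384,166,420,258),pine=(438,170,476,254),weight=(273,167,296,190),block=(225,167,247,190),reel=(211,223,241,251),square=(267,219,301,253))
def meas(d,w,base,ztop=None):
    P=cloud(d); u0,v0,u1,v1=w; p=P[v0:v1,u0:u1].reshape(-1,3)
    return p
if __name__=="__main__":
    d=dict(np.load("top0.npz")); s=dict(np.load("scene0.npz"))
    Pt=cloud(d); Ps=cloud(s)
    for n,(u0,v0,u1,v1) in W.items():
        p=Pt[v0:v1,u0:u1].reshape(-1,3)
        lo,hi=p[:,:2].min(0)-.0,p[:,:2].max(0)
        q=Ps.reshape(-1,3); q=q[np.all((q[:,:2]>lo)&(q[:,:2]<hi),1)&(q[:,2]<.1)]
        for t,a in(("T",p),("S",q)):
            print(n,t,len(a),"z pct",np.round(np.percentile(a[:,2],[2,10,30,50,70,90,98])*1e3,1))
            base=np.percentile(a[:,2],3)
            m=a[a[:,2]>base+.006]
            r=cv2.minAreaRect((m[:,:2]*1000).astype(np.float32))
            print("   n",len(m),"mean",np.round(m.mean(0)*1e3,1),"rect",np.round(r[0],1),np.round(r[1],1),round(r[2],1))
    c=d["color"][120:285,200:480]; c=cv2.resize(c,None,fx=2.8,fy=2.8,interpolation=cv2.INTER_CUBIC); cv2.imwrite("pics/crop1.png",c[:,:,::-1])
E
python3 m.py
```

```text
blank T 2070 z pct [ 3.9  5.4  7.   8.5 12.7 17.4 19.7]
   n 766 mean [ 501.2 -141.    24.3] rect [ 500. -144.] [ 77.  179.2] 86.9
blank S 1341 z pct [-850.5    3.2    5.6    7.5   11.1   15.9   18.7]
   n 1299 mean [ 497.8 -145.5    8.9] rect [ 501.7 -142.5] [ 83.6 177.9] 89.9
board T 3312 z pct [ 4.3  6.1  8.5 20.9 23.1 25.2 27. ]
   n 1979 mean [ 543.5 -271.3   27.7] rect [ 507.8 -250.4] [156.5 318.5] 58.6
board S 5352 z pct [-1.   3.6  5.8  7.7 13.5 22.5 25.3]
   n 2917 mean [ 529.9 -230.4   15.5] rect [ 540.  -212.1] [222.4 254.6] 89.9
pine T 3192 z pct [ 4.1  5.6  7.2  8.5 12.2 27.  29.2]
   n 1057 mean [ 539.5 -403.7   31.4] rect [ 534.8 -281.1] [216.8 377.9] 4.3
pine S 9295 z pct [ 1.2  3.8  5.8  7.3 10.  23.2 26.8]
   n 3894 mean [ 527.9 -297.2   17. ] rect [ 533.4 -286. ] [370.3 241.5] 89.9
weight T 529 z pct [-3.8 -2.1 -0.1  2.2 17.3 37.9 40.8]
   n 260 mean [632.2  31.5  30.4] rect [542.  -35.8] [283.9  57.1] 38.0
weight S 3141 z pct [-6.  -3.8 -1.1  2.7  6.3 12.8 20.2]
   n 1840 mean [533.5 -36.2   8. ] rect [542.  -17.6] [166.  258.3] 90.0
block T 506 z pct [-4.4 -2.4 -0.6  1.7 12.6 14.8 16.6]
   n 247 mean [637.9 159.9  24.2] rect [555.   37.4] [388.9  78.7] 55.6
block S 5262 z pct [-6.9 -4.4 -2.1  0.1  4.9 12.5 26.2]
   n 2717 mean [536.   13.6   7.7] rect [543.1  48.2] [261.  297.5] 0.0
reel T 840 z pct [-4.  -2.6 -0.7  1.6 25.9 28.3 30.2]
   n 396 mean [484.9 179.2  36.4] rect [470.2  59.7] [334.2  67.4] 81.6
reel S 2526 z pct [-8.  -4.4 -1.9  0.9  6.5 15.4 26.7]
   n 1468 mean [469.4  31.3   8.8] rect [467.3  63.3] [109.2 327.6] 0.1
square T 1156 z pct [-3.7 -2.   0.2 12.5 14.9 17.  18.7]
   n 682 mean [485.1  34.3  23.1] rect [474.9 -18. ] [186.1  90.6] 79.0
square S 1610 z pct [-8.  -3.8 -0.8  4.1  7.1 13.6 16.7]
   n 1049 mean [472.6 -26.    7.7] rect [471.7 -10.4] [180.3 117.7] 90.0
```

View pics/crop1.png

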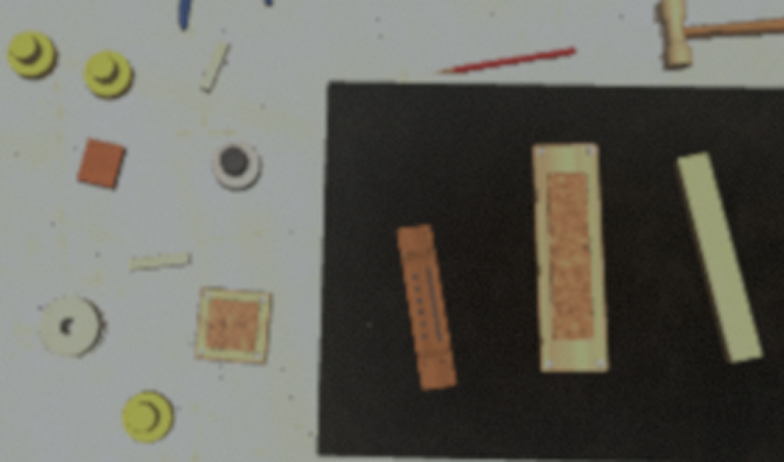

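The crop confirms it: the grey weight with a dark knob at (284,178) in the top view, the white reel at (226,236), and three yellow look-alikes to leave alone. Next I get precise centres by masks in both views.

```bash
cat > m2.py <<'E'
from h import *
# approx centre x,y ; gate half ; base z ; top z ; mode
def approx(d,P,u,v): return P[v-2:v+3,u-2:u+3].reshape(-1,3).mean(0)
OB=dict(blank=(352,229,.09,.008,.018,"v"),board=(403,211,.125,.008,.023,"v"),cork=(403,211,.10,.008,.025,"c"),pine=(456,211,.11,.008,.027,"v"),block=(236,178,.036,0,.014,"s"),square=(284,235,.05,0,.015,"s"),weight=(284,178,.034,0,.040,"k"),disc=(284,178,.034,0,.018,"z"),reel=(226,236,.045,0,.028,"z"))
def run(d,s,OB=OB,v=1):
    Pt=cloud(d); out={}
    for n,(u,vv,g,b,zt,mode) in OB.items():
        c=ray(d,(u,vv),zt)[0]
        for tag,D in(("T",d),("S",s)):
            C=cloud(D); ok=D["z_map"]>0
            V,U=np.mgrid[0:400,0:640]
            X=ray(D,np.c_[U.ravel(),V.ravel()],zt).reshape(400,640,3)
            gate=np.hypot(X[...,0]-c[0],X[...,1]-c[1])<g
            hsv=cv2.cvtColor(D["color"],cv2.COLOR_RGB2HSV).astype(int)
            if mode=="v": m=gate&(hsv[...,2]>60)
            elif mode=="c": m=gate&(hsv[...,1]>100)&(hsv[...,0]<15)
            elif mode=="s": m=gate&(hsv[...,1]>70)
            elif mode=="k": m=gate&ok&(C[...,2]>.032)
            else: m=gate&ok&(C[...,2]>b+.6*(zt-b))
            k,l,st,ce=cv2.connectedComponentsWithStats(m.astype(np.uint8))
            if k<2: print(n,tag,"none");continue
            m=l==1+np.argmax(st[1:,4])
            p=X[m]; zz=C[m&ok][:,2]
            r=cv2.minAreaRect((p[:,:2]*1000).astype(np.float32))
            w,h=r[1]; a=r[2]+(90 if h>w else 0)   # direction of long side
            q=p[:,:2]-p[:,:2].mean(0); e,vec=np.linalg.eigh(q.T@q); pa=np.degrees(np.arctan2(vec[1,1],vec[0,1]))%180
            print(n,tag,m.sum(),"cent",np.round(p[:,:2].mean(0)*1e3,1),"rect",np.round(r[0],1),np.round(sorted(r[1]),1),"long",round(a%180,1),"pca",round(pa,1),"z",np.round(np.percentile(zz,[20,50,80])*1e3,1))
if __name__=="__main__":
    run(dict(np.load("top0.npz")),dict(np.load("scene0.npz")))
E
python3 m2.py
```

```text
blank T 775 cent [ 499.1 -142.4] rect [ 500.  -142.2] [ 33.7 150.6] long 8.0 pca 7.9 z [12.5 15.6 17.9]
blank S 453 cent [ 493.2 -144.4] rect [ 494.7 -144.1] [ 35.3 150.8] long 7.9 pca 8.0 z [11.6 14.5 16.7]
board T 1997 cent [ 542.5 -273.9] rect [ 544.5 -273.9] [ 62.  209.6] long 179.8 pca 180.0 z [21.1 23.1 24.9]
board S 1395 cent [ 536.3 -277. ] rect [ 539.2 -276.7] [ 65.1 212.8] long 179.9 pca 0.2 z [19.  21.7 23.9]
cork T 508 cent [ 542.3 -273.7] rect [ 544.3 -273.8] [ 32.6 149.4] long 0.3 pca 0.5 z [23.  24.4 26. ]
cork S 93 cent [ 499.3 -276.6] rect [ 501.1 -274.3] [31.8 63.4] long 179.9 pca 177.4 z [21.6 23.2 25.5]
pine T 975 cent [ 540.4 -407.5] rect [ 541.9 -407.2] [ 32.5 193. ] long 11.1 pca 11.0 z [24.  26.1 27.8]
pine S 801 cent [ 532.2 -410.4] rect [ 535.9 -409.5] [ 34.  197.5] long 11.1 pca 11.3 z [21.7 24.9 26.8]
block T 207 cent [639.2 162.4] rect [639.2 162.3] [36.  41.3] long 166.1 pca 168.8 z [11.5 13.4 14.8]
block S 118 cent [633.2 158.1] rect [633.6 157.7] [43.  48.7] long 73.0 pca 58.3 z [ 6.2 10.6 13.4]
square T 395 cent [484.9  34.8] rect [485.6  34.8] [48.8 62. ] long 89.3 pca 82.8 z [14.1 15.8 17.2]
square S 322 cent [478.4  29. ] rect [478.5  29.5] [65.5 72.3] long 86.0 pca 83.4 z [10.4 13.3 15.7]
weight T 79 cent [635.7  34.1] rect [635.3  34. ] [23.3 23.9] long 0.4 pca 164.1 z [37.  38.7 40.3]
weight S 41 cent [628.8  32.1] rect [628.6  32.3] [21.4 28.7] long 21.0 pca 37.9 z [35.9 37.7 39.9]
disc T 234 cent [636.2  34.3] rect [636.3  34.4] [42.9 44.1] long 44.4 pca 50.3 z [16.4 18.7 38.2]
disc S 137 cent [631.3  35.7] rect [633.   36.6] [42.8 61.4] long 56.3 pca 52.1 z [14.2 18.8 36.4]
reel T 339 cent [485.7 184.3] rect [485.8 184.4] [52.9 53.7] long 45.7 pca 80.1 z [25.5 26.9 28.4]
reel S 165 cent [479.1 181.4] rect [479.7 181.3] [54.7 58. ] long 111.8 pca 69.5 z [22.8 25.8 27.8]
```

The top view agrees with the stated sizes and heights. I treat the scene view as a height check, because visible sides bias its masks. First move: to above the blank at (0.500, -0.142), with the closing line turned to 98°.

Request:
servo_tool([
  {"xyz": [0.3, -0.89, 0], "delta_rot": [0, 0, 0.045], "claw": 0},
  {"xyz": [0.3, -0.89, 0], "delta_rot": [0, 0, 0.045], "claw": 0},
  {"xyz": [0.3, -0.89, 0], "delta_rot": [0, 0, 0.045], "claw": 0},
  {"xyz": [0.3, -0.89, 0], "delta_rot": [0, 0, 0.045], "claw": 0},
  {"xyz": [0.3, -0.89, 0], "delta_rot": [0, 0, 0.045], "claw": 0},
])

```text
t: 0.52
eef_pos: [0.3197, 0.3864, 0.2306]
ee_rot: [-0.453, -3.108, 0.005]
ft_force: [-0.1, 0.5, -0.0]
finger_gap: 0.996
gripper_force: 0.0
```

Request:
servo_tool([
  {"xyz": [0.3, -0.89, 0], "delta_rot": [0, 0, 0.045], "claw": 0},
  {"xyz": [0.3, -0.89, 0], "delta_rot": [0, 0, 0.045], "claw": 0},
  {"xyz": [0.3, -0.89, 0], "delta_rot": [0, 0, 0.045], "claw": 0},
  {"xyz": [0.3, -0.89, 0], "delta_rot": [0, 0, 0.045], "claw": 0},
  {"xyz": [0.3, -0.89, 0], "delta_rot": [0, 0, 0.045], "claw": 0},
])

```text
t: 0.93
eef_pos: [0.3799, 0.2093, 0.2309]
ee_rot: [-0.232, -3.133, 0.002]
ft_force: [0.5, 0.6, -0.5]
finger_gap: 1.002
gripper_force: 0.0
```

Request:
servo_tool([
  {"xyz": [0.3, -0.89, 0], "delta_rot": [0, 0, 0.045], "claw": 0},
  {"xyz": [0.3, -0.89, 0], "delta_rot": [0, 0, 0.045], "claw": 0},
  {"xyz": [0.3, -0.89, 0], "delta_rot": [0, 0, 0.045], "claw": 0},
  {"xyz": [0.3, -0.89, 0], "delta_rot": [0, 0, 0.045], "claw": 0},
  {"xyz": [0.3, -0.89, 0], "delta_rot": [0, 0, 0.045], "claw": 0},
])

```text
t: 1.35
eef_pos: [0.4402, 0.0314, 0.2311]
ee_rot: [0.011, 3.141, -0.001]
ft_force: [0.8, 0.6, -0.5]
finger_gap: 0.999
gripper_force: 0.0
```

Request:
servo_tool([
  {"xyz": [0.3, -0.88, -0.5], "delta_rot": [0, 0, 0.045], "claw": 0},
  {"xyz": [0.3, -0.88, -0.5], "delta_rot": [0, 0, 0.045], "claw": 0},
  {"xyz": [0.3, -0.88, -0.5], "delta_rot": [0, 0, 0.045], "claw": 0},
  {"xyz": [0.3, -0.88, -0.5], "delta_rot": [0, 0, 0.045], "claw": 0},
  {"xyz": [0.3, -0.88, -0.5], "delta_rot": [0, 0, 0.045], "claw": 0},
  {"xyz": [0.3, -0.88, -0.5], "delta_rot": [0, 0, 0.045], "claw": 0},
  {"xyz": [0.3, -0.88, -0.5], "delta_rot": [0, 0, 0.045], "claw": 0},
])

```text
t: 1.93
eef_pos: [0.4989, -0.143, 0.1292]
ee_rot: [0.209, -3.131, -0.003]
ft_force: [0.4, 0.5, -0.2]
finger_gap: 1.002
gripper_force: 0.0
```

Request:
servo_tool([
  {"xyz": [0, 0, -0.4], "delta_rot": [0, 0, 0.002], "claw": 0},
  {"xyz": [0, 0, -0.4], "delta_rot": [0, 0, 0.002], "claw": 0},
  {"xyz": [0, 0, -0.4], "delta_rot": [0, 0, 0.002], "claw": 0},
  {"xyz": [0, 0, -0.4], "delta_rot": [0, 0, 0.002], "claw": 0},
  {"xyz": [0, 0, -0.4], "delta_rot": [0, 0, 0.002], "claw": 0},
])

```text
t: 2.35
eef_pos: [0.5006, -0.141, 0.0531]
ee_rot: [-0.226, 3.132, -0.001]
ft_force: [0.3, -0.6, 0.6]
finger_gap: 1.001
gripper_force: 0.0
```

Request:
servo_tool([
  {"xyz": [0, 0, -0.2], "delta_rot": [0, 0, 0], "claw": 0},
  {"xyz": [0, 0, -0.2], "delta_rot": [0, 0, 0], "claw": 0},
  {"xyz": [0, 0, -0.2], "delta_rot": [0, 0, 0], "claw": 0},
  {"xyz": [0, 0, -0.2], "delta_rot": [0, 0, 0], "claw": 0.3},
  {"xyz": [0, 0, -0.2], "delta_rot": [0, 0, 0], "claw": 0.5},
  {"xyz": [0, 0, -0.2], "delta_rot": [0, 0, 0], "claw": 0.6},
  {"xyz": [0, 0, -0.2], "delta_rot": [0, 0, 0], "claw": 1},
  {"xyz": [0, 0, -0.2], "delta_rot": [0, 0, 0], "claw": 1},
])

```text
t: 3.02
eef_pos: [0.501, -0.142, 0.0129]
ee_rot: [-0.224, 3.131, -0.002]
ft_force: [-1.7, 0.0, 4.3]
finger_gap: 0.344
gripper_force: 58.9
```

Request:
servo_tool([
  {"xyz": [0, 0, 0], "delta_rot": [0, 0, 0], "claw": 1},
  {"xyz": [0, 0, 0], "delta_rot": [0, 0, 0], "claw": 1},
  {"xyz": [0, 0, 0], "delta_rot": [0, 0, 0], "claw": 1},
  {"xyz": [0, 0, 0], "delta_rot": [0, 0, 0], "claw": 1},
  {"xyz": [0, 0, 0], "delta_rot": [0, 0, 0], "claw": 1},
])

```text
t: 3.43
eef_pos: [0.501, -0.142, 0.0129]
ee_rot: [-0.224, 3.131, -0.001]
ft_force: [-1.3, -0.0, 7.6]
finger_gap: 0.346
gripper_force: 58.8
```

```bash
cat >> h.py <<'E'
def state():
    s=ctrl.observe(); a=s["ee_rot"]; psi=2*np.degrees(np.arctan2(a[1],a[0]))-90
    print(round(s["t"],2),np.round(s["eef_pos"]*1e3,1),"psi",round(psi%180,2),"rot",np.round(a,3),"gap",round(s["finger_gap"]*85,1),"F",round(s["gripper_force"],1),np.round(s["ft_force"],1),"q",np.round(s["qpos"],2))
    return s
E
python3 -c "
from h import *
state()"
```

```text
3.43 [ 501.  -142.    12.9] psi 98.19 rot [-2.240e-01  3.131e+00 -1.000e-03] gap 29.4 F 58.8 [-1.3 -0.   7.6] q [-0.4   0.31 -0.5   0.76  0.   -0.54]
```

Request:
servo_tool([
  {"xyz": [0, 0, 0.1], "delta_rot": [0, 0, 0], "claw": 1},
  {"xyz": [0, 0, 0.3], "delta_rot": [0, 0, 0], "claw": 1},
  {"xyz": [0, 0, 0.3], "delta_rot": [0, 0, 0], "claw": 1},
  {"xyz": [0.11, -0.33, 0.3], "delta_rot": [0, 0, -0.022], "claw": 1},
  {"xyz": [0.22, -0.66, 0.3], "delta_rot": [0, 0, -0.044], "claw": 1},
  {"xyz": [0.22, -0.66, 0.3], "delta_rot": [0, 0, -0.044], "claw": 1},
  {"xyz": [0.22, -0.66, 0.3], "delta_rot": [0, 0, -0.044], "claw": 1},
  {"xyz": [0.22, -0.66, 0.3], "delta_rot": [0, 0, -0.044], "claw": 1},
])

```text
t: 4.1
eef_pos: [0.5462, -0.2782, 0.0722]
ee_rot: [-0.002, 3.138, -0.005]
ft_force: [0.6, 0.4, 0.6]
finger_gap: 0.343
gripper_force: 59.8
```

Request:
servo_tool([
  {"xyz": [0, 0, 0], "delta_rot": [0, 0, 0], "claw": 1},
  {"xyz": [0, 0, 0], "delta_rot": [0, 0, 0], "claw": 1},
])

```text
t: 4.27
eef_pos: [0.5429, -0.2724, 0.0709]
ee_rot: [0.008, -3.14, -0.002]
ft_force: [0.5, -0.0, -1.5]
finger_gap: 0.348
gripper_force: 59.8
```

```bash
python3 -c "
from h import *
state(); d=cap('scene'); im=d['color'][180:380,230:480]; import cv2
cv2.imwrite('pics/a1.png',cv2.resize(im,None,fx=2.8,fy=2.8)[:,:,::-1]); state()"
```

```text
4.27 [ 542.9 -272.4   70.9] psi 90.29 rot [ 8.00e-03 -3.14e+00 -2.00e-03] gap 29.5 F 59.8 [ 0.5 -0.  -1.5] q [-0.57  0.37 -0.25  0.95  0.   -0.58]
4.32 [ 542.8 -272.    70.8] psi 90.32 rot [ 9.00e-03 -3.14e+00 -2.00e-03] gap 29.3 F 59.8 [ 0.1 -0.3 -0.9] q [-0.57  0.37 -0.26  0.95  0.   -0.58]
```

View pics/a1.png

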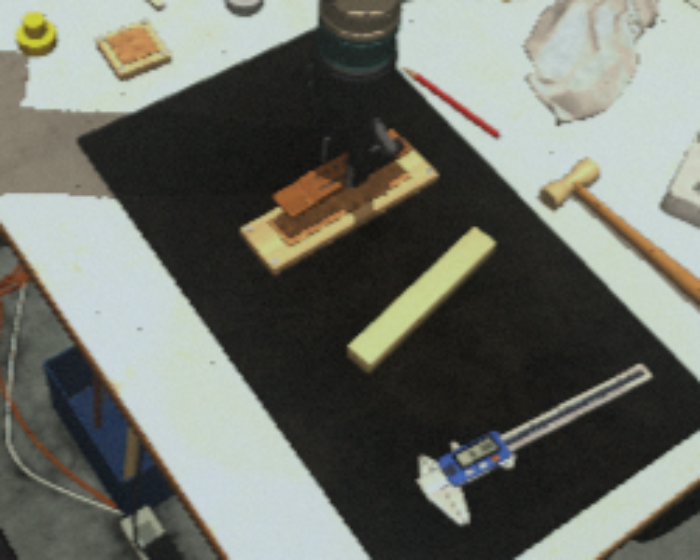

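The picture shows the blank gripped level over the board, around (345,175) in the crop. I descend.

Request:
servo_tool([
  {"xyz": [0, 0, -0.16], "delta_rot": [0, 0, 0], "claw": 1},
  {"xyz": [0, 0, -0.16], "delta_rot": [0, 0, 0], "claw": 1},
  {"xyz": [0, 0, -0.16], "delta_rot": [0, 0, 0], "claw": 1},
  {"xyz": [0, 0, -0.16], "delta_rot": [0, 0, 0], "claw": 1},
  {"xyz": [0, 0, -0.16], "delta_rot": [0, 0, 0], "claw": 1},
  {"xyz": [0, 0, -0.16], "delta_rot": [0, 0, 0], "claw": 1},
])

```text
t: 4.82
eef_pos: [0.5447, -0.2738, 0.0407]
ee_rot: [-0.008, 3.14, -0.002]
ft_force: [0.6, 0.3, -0.6]
finger_gap: 0.346
gripper_force: 59.8
```

```bash
python3 -c "
from h import *
state()"
```

```text
4.82 [ 544.7 -273.8   40.7] psi 90.29 rot [-8.00e-03  3.14e+00 -2.00e-03] gap 29.5 F 59.8 [ 0.6  0.3 -0.6] q [-0.57  0.41 -0.28  0.88  0.   -0.58]
```

Request:
servo_tool([
  {"xyz": [0.003, 0, -0.03], "delta_rot": [0, 0, 0], "claw": 1},
  {"xyz": [0.003, 0, -0.045], "delta_rot": [0, 0, 0], "claw": 1},
  {"xyz": [0.003, 0, -0.052], "delta_rot": [0, 0, 0], "claw": 1},
  {"xyz": [0.003, 0, -0.052], "delta_rot": [0, 0, 0], "claw": 1},
  {"xyz": [0.003, 0, -0.052], "delta_rot": [0, 0, 0], "claw": 1},
  {"xyz": [0.003, 0, -0.052], "delta_rot": [0, 0, 0], "claw": 1},
])

```text
t: 5.32
eef_pos: [0.5449, -0.2738, 0.0299]
ee_rot: [-0.007, 3.141, -0.0]
ft_force: [-1.4, 1.4, 5.8]
finger_gap: 0.343
gripper_force: 60.5
```

Request:
servo_tool([
  {"xyz": [0, 0, 0], "delta_rot": [0, 0, 0], "claw": 0.4},
  {"xyz": [0, 0, 0], "delta_rot": [0, 0, 0], "claw": 0.2},
  {"xyz": [0, 0, 0], "delta_rot": [0, 0, 0], "claw": 0},
  {"xyz": [0, 0, 0.05], "delta_rot": [0, 0, 0], "claw": 0},
  {"xyz": [0, 0, 0.2], "delta_rot": [0, 0, 0], "claw": 0},
  {"xyz": [0, 0, 0.5], "delta_rot": [0, 0, 0], "claw": 0},
  {"xyz": [0, 0, 0.7], "delta_rot": [0, 0, 0], "claw": 0},
  {"xyz": [0, 0, 0.7], "delta_rot": [0, 0, 0], "claw": 0},
])

```text
t: 5.98
eef_pos: [0.5473, -0.2754, 0.1759]
ee_rot: [-0.008, 3.134, -0.008]
ft_force: [1.1, 0.3, 0.6]
finger_gap: 0.999
gripper_force: 0.0
```

Request:
servo_tool([
  {"xyz": [-0.4, 1, 0.1], "delta_rot": [0, 0, 0], "claw": 0},
  {"xyz": [-0.4, 1, 0.1], "delta_rot": [0, 0, 0], "claw": 0},
  {"xyz": [-0.4, 1, 0.1], "delta_rot": [0, 0, 0], "claw": 0},
  {"xyz": [-0.4, 1, 0.1], "delta_rot": [0, 0, 0], "claw": 0},
  {"xyz": [-0.4, 1, 0.1], "delta_rot": [0, 0, 0], "claw": 0},
  {"xyz": [-0.4, 1, 0.1], "delta_rot": [0, 0, 0], "claw": 0},
])

```text
t: 6.48
eef_pos: [0.461, -0.069, 0.1895]
ee_rot: [0.013, -3.139, -0.004]
ft_force: [-1.5, -0.6, -0.4]
finger_gap: 0.999
gripper_force: 0.0
```

```bash
python3 -c "
from h import *
import m2
state(); d=cap('top'); save(d,'t2'); s=cap('scene'); np.savez('top2.npz',**d);np.savez('scene2.npz',**s)
O=dict(board=m2.OB['board'],pine=m2.OB['pine']); O['blank']=(403,211,.079,.025,.035,'b')
m2.run(d,s,O)
im=d['color'][120:285,280:490]; cv2.imwrite('pics/a2.png',cv2.resize(im,None,fx=3.5,fy=3.5)[:,:,::-1])"
```

```text
6.48 [461.  -69.  189.5] psi 90.49 rot [ 0.013 -3.139 -0.004] gap 84.9 F 0.0 [-1.5 -0.6 -0.4] q [-0.29  0.02 -0.41  1.14  0.   -0.3 ]
board T 1995 cent [ 542.6 -273.9] rect [ 544.5 -273.9] [ 62.  209.6] long 179.8 pca 180.0 z [21.1 24.  32.7]
board S 1405 cent [ 535.9 -277. ] rect [ 539.  -276.6] [ 65.3 213.2] long 180.0 pca 0.1 z [19.1 22.7 31.3]
pine T 977 cent [ 540.1 -407.5] rect [ 541.8 -407.1] [ 32.7 193.1] long 11.1 pca 11.0 z [23.8 26.2 27.8]
pine S 815 cent [ 532.5 -410.5] rect [ 536.2 -409.4] [ 34.3 199.1] long 11.7 pca 11.3 z [21.3 24.6 26.6]
blank T 492 cent [ 544.5 -275. ] rect [ 542.5 -274.7] [ 32.2 117.4] long 0.3 pca 0.7 z [32.6 34.1 35.8]
blank S 272 cent [ 540.1 -274.6] rect [ 541.6 -276.2] [ 34.5 108.2] long 0.5 pca 0.4 z [32.  33.3 35. ]
```

View pics/a2.png

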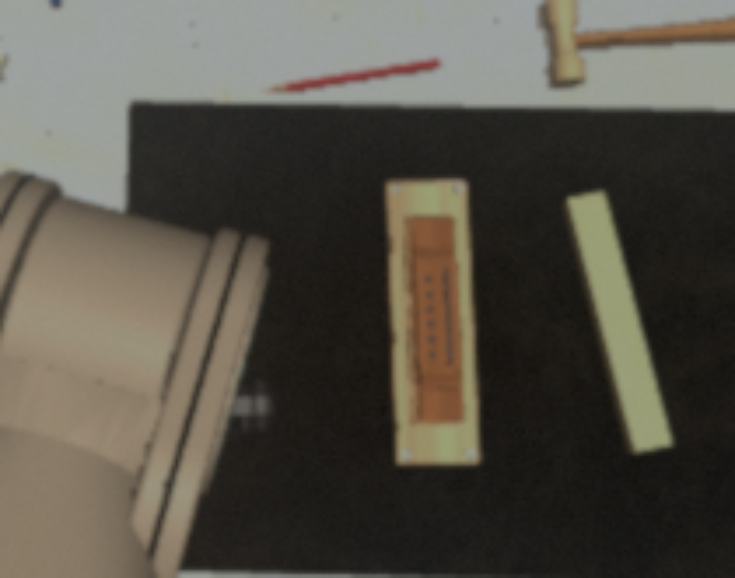

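The blank lies on the cork with its ends inside. I check its lateral centring with averaged profiles on rectified planes.

```bash
cat > prof.py <<'E'
from h import *
def rect(d,xs,ys,z):
    X,Y=np.meshgrid(xs,ys,indexing="ij"); P=np.stack([X,Y,np.full_like(X,z)],-1)-np.array(d["xyz"])
    c=P@rot(d); F=f(d); u=d["cx"]+F*c[...,0]/-c[...,2]; v=d["cy"]-F*c[...,1]/-c[...,2]
    return cv2.remap(d["color"],u.astype(np.float32),v.astype(np.float32),cv2.INTER_LINEAR).astype(float)
def edges(p,c,th=3):
    g=np.gradient(cv2.GaussianBlur(p[:,None],(1,5),0)[:,0]); out=[]
    for i in range(1,len(g)-1):
        if abs(g[i])>th and abs(g[i])>=abs(g[i-1]) and abs(g[i])>abs(g[i+1]): out.append((round(c[i]*1e3,1),round(g[i],1)))
    return out
if __name__=="__main__":
    a=dict(np.load("top0.npz"));b=dict(np.load("top2.npz"))
    ys=np.arange(-.32,-.23,.0005); xs=np.arange(.515,.57,.0005)
    for n,d,z in(("board z23",a,.023),("cork z25",a,.025),("blank z35",b,.035)):
        r=rect(d,xs,ys,z).mean(0)
        for t,p in (("R",r[:,0]),("B",r[:,2])): print(n,"y",t,edges(p,ys,1))
    xs=np.arange(.42,.67,.0005); ys=np.arange(-.283,-.265,.0005)
    for n,d,z in(("board z23",a,.023),("cork z25",a,.025),("blank z31",b,.031)):
        r=rect(d,xs,ys,z).mean(1)
        for t,p in (("R",r[:,0]),("B",r[:,2])): print(n,"x",t,edges(p,xs,2))
E
python3 prof.py
```

```text
board z23 y R [(np.float64(-304.5), np.float64(10.8)), (np.float64(-293.0), np.float64(-1.1)), (np.float64(-259.5), np.float64(-1.6)), (np.float64(-254.0), np.float64(2.7)), (np.float64(-243.5), np.float64(-10.3))]
board z23 y B [(np.float64(-304.0), np.float64(7.3)), (np.float64(-292.0), np.float64(-3.3)), (np.float64(-254.0), np.float64(2.8)), (np.float64(-244.0), np.float64(-6.9))]
cork z25 y R [(np.float64(-304.0), np.float64(10.8)), (np.float64(-292.5), np.float64(-1.1)), (np.float64(-259.0), np.float64(-1.6)), (np.float64(-253.5), np.float64(2.7)), (np.float64(-243.0), np.float64(-10.3))]
cork z25 y B [(np.float64(-303.5), np.float64(7.3)), (np.float64(-292.0), np.float64(-3.3)), (np.float64(-254.0), np.float64(2.9)), (np.float64(-243.5), np.float64(-6.9))]
blank z35 y R [(np.float64(-301.5), np.float64(11.0)), (np.float64(-292.5), np.float64(-1.9)), (np.float64(-285.5), np.float64(-4.0)), (np.float64(-280.5), np.float64(4.0)), (np.float64(-273.5), np.float64(-1.9)), (np.float64(-267.5), np.float64(2.3)), (np.float64(-262.0), np.float64(-3.5)), (np.float64(-257.0), np.float64(3
[... 498 characters left out ...]
8.5), np.float64(-3.7)), (np.float64(621.0), np.float64(3.5)), (np.float64(648.0), np.float64(-6.2))]
cork z25 x R [(np.float64(438.5), np.float64(12.7)), (np.float64(649.5), np.float64(-9.5))]
cork z25 x B [(np.float64(438.5), np.float64(8.2)), (np.float64(468.5), np.float64(-3.8)), (np.float64(620.5), np.float64(3.6)), (np.float64(647.5), np.float64(-6.2))]
blank z31 x R [(np.float64(438.5), np.float64(12.9)), (np.float64(468.0), np.float64(-2.2)), (np.float64(621.5), np.float64(3.3)), (np.float64(648.0), np.float64(-9.8))]
blank z31 x B [(np.float64(438.5), np.float64(8.5)), (np.float64(468.0), np.float64(-5.1)), (np.float64(619.5), np.float64(5.3)), (np.float64(647.0), np.float64(-6.0))]
```

Request:
servo_tool([
  {"xyz": [0.19, -0.84, 0], "delta_rot": [0, 0, 0.03], "claw": 0},
  {"xyz": [0.19, -0.84, 0], "delta_rot": [0, 0, 0.03], "claw": 0},
  {"xyz": [0.19, -0.84, 0], "delta_rot": [0, 0, 0.03], "claw": 0},
  {"xyz": [0.19, -0.84, 0], "delta_rot": [0, 0, 0.03], "claw": 0},
  {"xyz": [0.19, -0.84, 0], "delta_rot": [0, 0, 0.03], "claw": 0},
])

```text
t: 7.0
eef_pos: [0.5052, -0.2502, 0.1894]
ee_rot: [-0.145, 3.135, -0.009]
ft_force: [0.5, -0.6, -0.3]
finger_gap: 1.003
gripper_force: 0.0
```

Request:
servo_tool([
  {"xyz": [0.19, -0.84, -0.2], "delta_rot": [0, 0, 0.03], "claw": 0},
  {"xyz": [0.19, -0.84, -0.2], "delta_rot": [0, 0, 0.03], "claw": 0},
  {"xyz": [0.19, -0.84, -0.4], "delta_rot": [0, 0, 0.03], "claw": 0},
  {"xyz": [0.19, -0.84, -0.6], "delta_rot": [0, 0, 0.03], "claw": 0},
  {"xyz": [0.19, -0.84, -0.6], "delta_rot": [0, 0, 0.03], "claw": 0},
  {"xyz": [0.19, -0.84, -0.6], "delta_rot": [0, 0, 0.03], "claw": 0},
  {"xyz": [0.19, -0.84, -0.6], "delta_rot": [0, 0, 0.03], "claw": 0},
  {"xyz": [0.19, -0.84, -0.6], "delta_rot": [0, 0, 0.03], "claw": 0},
])

```text
t: 7.67
eef_pos: [0.5398, -0.4099, 0.0682]
ee_rot: [0.301, -3.126, -0.003]
ft_force: [0.6, -0.1, 0.8]
finger_gap: 0.996
gripper_force: 0.0
```

```bash
python3 -c "
from h import *
state()"
```

```text
7.67 [ 539.8 -409.9   68.2] psi 101.0 rot [ 3.010e-01 -3.126e+00 -3.000e-03] gap 84.6 F 0.0 [ 0.6 -0.1  0.8] q [-0.74  0.49 -0.09  1.    0.   -0.94]
```

Request:
servo_tool([
  {"xyz": [0.008, 0, -0.15], "delta_rot": [0, 0, 0], "claw": 0},
  {"xyz": [0.008, 0, -0.275], "delta_rot": [0, 0, 0], "claw": 0},
  {"xyz": [0.008, 0, -0.275], "delta_rot": [0, 0, 0], "claw": 0},
  {"xyz": [0.008, 0, -0.275], "delta_rot": [0, 0, 0], "claw": 0.2},
  {"xyz": [0.008, 0, -0.275], "delta_rot": [0, 0, 0], "claw": 0.4},
  {"xyz": [0.008, 0, -0.275], "delta_rot": [0, 0, 0], "claw": 0.6},
  {"xyz": [0.008, 0, -0.275], "delta_rot": [0, 0, 0], "claw": 1},
  {"xyz": [0.008, 0, -0.275], "delta_rot": [0, 0, 0], "claw": 1},
])

```text
t: 8.33
eef_pos: [0.5432, -0.4103, 0.0162]
ee_rot: [-0.303, 3.125, -0.003]
ft_force: [-4.9, 5.4, 10.9]
finger_gap: 0.305
gripper_force: 61.3
```

Request:
servo_tool([
  {"xyz": [0, 0, 0], "delta_rot": [0, 0, 0], "claw": 1},
  {"xyz": [0, 0, 0], "delta_rot": [0, 0, 0], "claw": 1},
  {"xyz": [0, 0, 0], "delta_rot": [0, 0, 0], "claw": 1},
  {"xyz": [0, 0, 0], "delta_rot": [0, 0, 0], "claw": 1},
])

```text
t: 8.67
eef_pos: [0.5434, -0.4107, 0.0162]
ee_rot: [-0.303, 3.124, -0.004]
ft_force: [-0.6, 0.3, 6.2]
finger_gap: 0.308
gripper_force: 60.6
```

Request:
servo_tool([
  {"xyz": [0, 0, 0.1], "delta_rot": [0, 0, 0], "claw": 1},
  {"xyz": [0, 0, 0.3], "delta_rot": [0, 0, 0], "claw": 1},
  {"xyz": [0, 0, 0.3], "delta_rot": [0, 0, 0], "claw": 1},
  {"xyz": [0.005, 0.15, 0.3], "delta_rot": [0, 0, -0.02], "claw": 1},
  {"xyz": [0.01, 0.35, 0.3], "delta_rot": [0, 0, -0.04], "claw": 1},
  {"xyz": [0.01, 0.55, 0.3], "delta_rot": [0, 0, -0.06], "claw": 1},
  {"xyz": [0.01, 0.685, 0.3], "delta_rot": [0, 0, -0.0605], "claw": 1},
  {"xyz": [0.01, 0.685, 0.3], "delta_rot": [0, 0, -0.0605], "claw": 1},
])

```text
t: 9.33
eef_pos: [0.5425, -0.2668, 0.0735]
ee_rot: [0.012, -3.139, -0.006]
ft_force: [-0.1, 0.5, -0.7]
finger_gap: 0.307
gripper_force: 59.8
```

Request:
servo_tool([
  {"xyz": [0, 0, -0.08], "delta_rot": [0, 0, 0], "claw": 1},
  {"xyz": [0, 0, -0.08], "delta_rot": [0, 0, 0], "claw": 1},
  {"xyz": [0, 0, -0.08], "delta_rot": [0, 0, 0], "claw": 1},
  {"xyz": [0, 0, -0.08], "delta_rot": [0, 0, 0], "claw": 1},
  {"xyz": [0, 0, -0.08], "delta_rot": [0, 0, 0], "claw": 1},
  {"xyz": [0, 0, -0.08], "delta_rot": [0, 0, 0], "claw": 1},
])

```text
t: 9.83
eef_pos: [0.5445, -0.2735, 0.0585]
ee_rot: [-0.004, 3.141, -0.001]
ft_force: [0.2, 0.8, -0.7]
finger_gap: 0.305
gripper_force: 59.8
```

```bash
python3 -c "
from h import *
state()"
```

```text
9.83 [ 544.5 -273.5   58.5] psi 90.14 rot [-4.000e-03  3.141e+00 -1.000e-03] gap 25.9 F 59.8 [ 0.2  0.8 -0.7] q [-0.57  0.39 -0.26  0.92 -0.   -0.57]
```

Request:
servo_tool([
  {"xyz": [0.004, -0.002, -0.04], "delta_rot": [0, 0, 0], "claw": 1},
  {"xyz": [0.004, -0.002, -0.06], "delta_rot": [0, 0, 0], "claw": 1},
  {"xyz": [0.004, -0.002, -0.072], "delta_rot": [0, 0, 0], "claw": 1},
  {"xyz": [0.004, -0.002, -0.077], "delta_rot": [0, 0, 0], "claw": 1},
  {"xyz": [0.004, -0.002, -0.077], "delta_rot": [0, 0, 0], "claw": 1},
  {"xyz": [0.004, -0.002, -0.077], "delta_rot": [0, 0, 0], "claw": 1},
])

```text
t: 10.33
eef_pos: [0.5445, -0.2729, 0.0432]
ee_rot: [0.005, -3.141, -0.0]
ft_force: [-3.9, 1.0, 7.0]
finger_gap: 0.309
gripper_force: 60.6
```

Request:
servo_tool([
  {"xyz": [0, 0, 0], "delta_rot": [0, 0, 0], "claw": 0.4},
  {"xyz": [0, 0, 0], "delta_rot": [0, 0, 0], "claw": 0.2},
  {"xyz": [0, 0, 0], "delta_rot": [0, 0, 0], "claw": 0},
  {"xyz": [0, 0, 0.05], "delta_rot": [0, 0, 0], "claw": 0},
  {"xyz": [0, 0, 0.2], "delta_rot": [0, 0, 0], "claw": 0},
  {"xyz": [0, 0, 0.4], "delta_rot": [0, 0, 0], "claw": 0},
  {"xyz": [0, 0, 0.6], "delta_rot": [0, 0, 0], "claw": 0},
  {"xyz": [0, 0, 0.6], "delta_rot": [0, 0, 0], "claw": 0},
])

```text
t: 11.0
eef_pos: [0.5501, -0.2763, 0.1725]
ee_rot: [-0.005, 3.128, -0.014]
ft_force: [1.1, -1.0, 0.6]
finger_gap: 0.998
gripper_force: 0.0
```

Request:
servo_tool([
  {"xyz": [0.23, 0.77, 0], "delta_rot": [0, 0, 0], "claw": 0},
  {"xyz": [0.23, 0.77, 0], "delta_rot": [0, 0, 0], "claw": 0},
  {"xyz": [0.23, 0.77, 0], "delta_rot": [0, 0, 0], "claw": 0},
  {"xyz": [0.23, 0.77, 0], "delta_rot": [0, 0, 0], "claw": 0},
  {"xyz": [0.23, 0.77, 0], "delta_rot": [0, 0, 0], "claw": 0},
])

```text
t: 11.42
eef_pos: [0.5921, -0.1133, 0.1631]
ee_rot: [-0.015, 3.14, 0.004]
ft_force: [0.1, -0.8, -0.1]
finger_gap: 1.0
gripper_force: 0.0
```

Request:
servo_tool([
  {"xyz": [0.23, 0.77, -0.3], "delta_rot": [0, 0, 0], "claw": 0},
  {"xyz": [0.23, 0.77, -0.3], "delta_rot": [0, 0, 0], "claw": 0},
  {"xyz": [0.23, 0.77, -0.3], "delta_rot": [0, 0, 0], "claw": 0},
  {"xyz": [0.23, 0.77, -0.3], "delta_rot": [0, 0, 0], "claw": 0},
  {"xyz": [0.23, 0.77, -0.3], "delta_rot": [0, 0, 0], "claw": 0},
  {"xyz": [0.23, 0.77, -0.3], "delta_rot": [0, 0, 0], "claw": 0},
  {"xyz": [0.23, 0.77, -0.3], "delta_rot": [0, 0, 0], "claw": 0},
])

```text
t: 12.0
eef_pos: [0.6368, 0.0348, 0.1026]
ee_rot: [0.006, -3.141, 0.001]
ft_force: [0.7, -0.1, 0.4]
finger_gap: 1.0
gripper_force: 0.0
```

```bash
python3 -c "
from h import *
from prof import *
state(); d=cap('top'); s=cap('scene'); np.savez('top3.npz',**d)
im=np.hstack([cv2.resize(d['color'][140:280,350:460],None,fx=3.2,fy=3.2),cv2.resize(s['color'][210:290,290:430],(440,448))[:,:,:]]) if 0 else cv2.resize(d['color'][140:280,350:480],None,fx=3.2,fy=3.2)
b=cv2.resize(s['color'][200:300,290:420],None,fx=3,fy=3); h=max(im.shape[0],b.shape[0]); c=np.zeros((h,im.shape[1]+b.shape[1],3),np.uint8); c[:im.shape[0],:im.shape[1]]=im; c[:b.shape[0],im.shape[1]:]=b
print(c.shape); cv2.imwrite('pics/a3.png',cv2.resize(c,(min(800,c.shape[1]),c.shape[0]))[:,:,::-1])
ys=np.arange(-.32,-.23,.0005); xs=np.arange(.515,.57,.0005)
fm=lambda e:[(float(a),float(b)) for a,b in e]
r=rect(d,xs,ys,.054).mean(0); print('y',fm(edges(r[:,0],ys,2)),fm(edges(r[:,2],ys,2)))
xs=np.arange(.42,.67,.0005); ys=np.arange(-.28,-.268,.0005)
r=rect(d,xs,ys,.054).mean(1); print('x',fm(edges(r[:,0],xs,2)),fm(edges(r[:,2],xs,2)))
state()
"
```

```text
12.0 [636.8  34.8 102.6] psi 90.22 rot [ 6.000e-03 -3.141e+00  1.000e-03] gap 85.0 F 0.0 [ 0.7 -0.1  0.4] q [-0.05  0.39 -0.15  1.03 -0.   -0.05]
(448, 806, 3)
y [(-298.0, 12.8), (-260.5, -10.3), (-254.5, 6.9), (-239.0, -12.0)] [(-297.5, 8.7), (-260.5, -9.3), (-252.5, 5.2), (-239.5, -7.9)]
x [(438.0, 14.8), (642.0, -10.8)] [(438.0, 10.4), (640.5, -7.4)]
12.1 [637.3  33.6 103.4] psi 90.1 rot [-3.00e-03  3.14e+00 -1.00e-03] gap 84.8 F 0.0 [ 0.3  0.6 -0.1] q [-0.05  0.39 -0.15  1.03 -0.   -0.05]
```

View pics/a3.png

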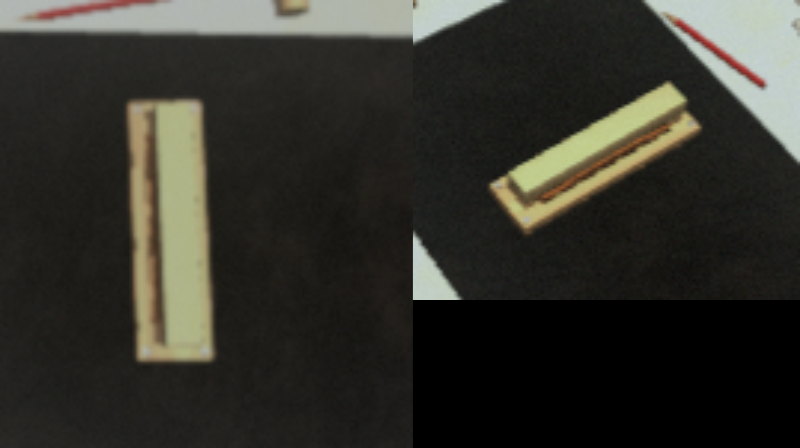

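The pine lies along the blank, centred within about 0.5 mm laterally. Now I grasp the knob.

Request:
servo_tool([
  {"xyz": [-0.004, 0, -0.2], "delta_rot": [0, 0, 0], "claw": 0},
  {"xyz": [-0.004, 0, -0.4], "delta_rot": [0, 0, 0], "claw": 0},
  {"xyz": [-0.004, 0, -0.405], "delta_rot": [0, 0, 0], "claw": 0},
  {"xyz": [-0.004, 0, -0.405], "delta_rot": [0, 0, 0], "claw": 0.2},
  {"xyz": [-0.004, 0, -0.405], "delta_rot": [0, 0, 0], "claw": 0.4},
  {"xyz": [-0.004, 0, -0.405], "delta_rot": [0, 0, 0], "claw": 0.6},
  {"xyz": [-0.004, 0, -0.405], "delta_rot": [0, 0, 0], "claw": 1},
  {"xyz": [-0.004, 0, -0.405], "delta_rot": [0, 0, 0], "claw": 1},
])

```text
t: 12.77
eef_pos: [0.6381, 0.0352, 0.0241]
ee_rot: [-0.005, 3.137, 0.001]
ft_force: [1.0, 3.1, 4.8]
finger_gap: 0.299
gripper_force: 4.2
```

Request:
servo_tool([
  {"xyz": [0, 0, 0], "delta_rot": [0, 0, 0], "claw": 1},
  {"xyz": [0, 0, 0], "delta_rot": [0, 0, 0], "claw": 1},
  {"xyz": [0, 0, 0], "delta_rot": [0, 0, 0], "claw": 1},
  {"xyz": [0, 0, 0], "delta_rot": [0, 0, 0], "claw": 1},
])

```text
t: 13.1
eef_pos: [0.6383, 0.0351, 0.0243]
ee_rot: [-0.005, 3.137, -0.0]
ft_force: [-0.5, 1.1, 5.8]
finger_gap: 0.278
gripper_force: 58.7
```

```bash
python3 -c "
from h import *
state(); d=dict(np.load('top3.npz'))
hsv=cv2.cvtColor(d['color'],cv2.COLOR_RGB2HSV).astype(int); print(hsv[160:260:6,408].tolist(),hsv[240:254,405].tolist())
P=cloud(d); ok=(d['z_map']>0)&(P[...,2]>.045)&(P[...,2]<.065); ok[:,:380]=0;ok[:,440:]=0;ok[:165]=0;ok[260:]=0
v,u=np.nonzero(ok); p=ray(d,np.c_[u,v],.054)*1e3; print(len(u),v.min(),v.max(),cv2.minAreaRect(p[:,:2].astype(np.float32)),p.mean(0),np.median(P[ok][:,2]))
"
```

```text
13.1 [638.3  35.1  24.3] psi 90.19 rot [-0.005  3.137 -0.   ] gap 23.6 F 58.7 [-0.5  1.1  5.8] q [-0.05  0.47 -0.22  0.88  0.   -0.05]
[[18, 31, 41], [15, 26, 40], [27, 59, 172], [33, 65, 181], [34, 67, 179], [33, 65, 181], [33, 64, 179], [33, 62, 180], [34, 68, 181], [33, 66, 181], [34, 65, 180], [33, 63, 179], [33, 62, 181], [33, 61, 179], [34, 59, 182], [33, 65, 180], [24, 39, 33]] [[34, 60, 180], [34, 59, 181], [33, 61, 181], [33, 61, 181], [33, 62, 182], [33, 64, 183], [33, 62, 180], [29, 64, 171], [29, 69, 170], [30, 68, 175], [30, 68, 175], [26, 76, 171], [24, 78, 128], [22, 68, 56]]
893 172 247 ((544.87158203125, -273.4314880371094), (188.02560424804688, 29.406740188598633), 0.14850744605064392) [ 543.63318853 -273.58156169   54.        ] 0.053378579437811324
```

Request:
servo_tool([
  {"xyz": [0, 0, 0.1], "delta_rot": [0, 0, 0], "claw": 1},
  {"xyz": [0, 0, 0.3], "delta_rot": [0, 0, 0], "claw": 1},
  {"xyz": [0, 0, 0.5], "delta_rot": [0, 0, 0], "claw": 1},
  {"xyz": [0, 0, 0.58], "delta_rot": [0, 0, 0], "claw": 1},
  {"xyz": [0, 0, 0.58], "delta_rot": [0, 0, 0], "claw": 1},
])

```text
t: 13.52
eef_pos: [0.6403, 0.035, 0.1438]
ee_rot: [-0.006, 3.13, -0.001]
ft_force: [0.5, -0.0, -3.4]
finger_gap: 0.272
gripper_force: 59.6
```

Request:
servo_tool([
  {"xyz": [-0.04, -0.14, 0], "delta_rot": [0, 0, 0], "claw": 1},
  {"xyz": [-0.09, -0.3, 0], "delta_rot": [0, 0, 0], "claw": 1},
  {"xyz": [-0.14, -0.46, 0], "delta_rot": [0, 0, 0], "claw": 1},
  {"xyz": [-0.19, -0.62, 0], "delta_rot": [0, 0, 0], "claw": 1},
  {"xyz": [-0.228, -0.772, 0], "delta_rot": [0, 0, 0], "claw": 1},
])

```text
t: 13.93
eef_pos: [0.5875, -0.12, 0.1349]
ee_rot: [0.006, -3.137, -0.002]
ft_force: [0.3, 0.8, -3.7]
finger_gap: 0.275
gripper_force: 59.7
```

Request:
servo_tool([
  {"xyz": [-0.04, -0.16, 0], "delta_rot": [0, 0, 0], "claw": 1},
  {"xyz": [-0.09, -0.32, 0], "delta_rot": [0, 0, 0], "claw": 1},
  {"xyz": [-0.14, -0.48, 0], "delta_rot": [0, 0, 0], "claw": 1},
  {"xyz": [-0.19, -0.62, 0], "delta_rot": [0, 0, 0], "claw": 1},
  {"xyz": [-0.22, -0.72, 0], "delta_rot": [0, 0, 0], "claw": 1},
  {"xyz": [-0.228, -0.772, 0], "delta_rot": [0, 0, 0], "claw": 1},
  {"xyz": [-0.228, -0.772, 0], "delta_rot": [0, 0, 0], "claw": 1},
  {"xyz": [-0.228, -0.772, 0], "delta_rot": [0, 0, 0], "claw": 1},
])

```text
t: 14.6
eef_pos: [0.5441, -0.273, 0.136]
ee_rot: [0.004, -3.14, -0.004]
ft_force: [-0.4, 0.5, -3.6]
finger_gap: 0.275
gripper_force: 59.7
```

Request:
servo_tool([
  {"xyz": [0, 0, -0.1], "delta_rot": [0, 0, 0], "claw": 1},
  {"xyz": [0, 0, -0.2], "delta_rot": [0, 0, 0], "claw": 1},
  {"xyz": [0, 0, -0.25], "delta_rot": [0, 0, 0], "claw": 1},
  {"xyz": [0, 0, -0.25], "delta_rot": [0, 0, 0], "claw": 1},
  {"xyz": [0, 0, -0.25], "delta_rot": [0, 0, 0], "claw": 1},
  {"xyz": [0, 0, -0.25], "delta_rot": [0, 0, 0], "claw": 1},
])

```text
t: 15.1
eef_pos: [0.5457, -0.2734, 0.0883]
ee_rot: [-0.007, 3.141, -0.001]
ft_force: [-0.0, -0.3, -2.6]
finger_gap: 0.278
gripper_force: 59.7
```

```bash
python3 -c "
from h import *
state()"
```

```text
15.1 [ 545.7 -273.4   88.3] psi 90.24 rot [-7.000e-03  3.141e+00 -1.000e-03] gap 23.6 F 59.7 [-0.  -0.3 -2.6] q [-0.57  0.36 -0.23  0.98  0.   -0.57]
```

Request:
servo_tool([
  {"xyz": [0.004, -0.001, -0.025], "delta_rot": [0, 0, 0], "claw": 1},
  {"xyz": [0.004, -0.001, -0.04], "delta_rot": [0, 0, 0], "claw": 1},
  {"xyz": [0.004, -0.001, -0.048], "delta_rot": [0, 0, 0], "claw": 1},
  {"xyz": [0.004, -0.001, -0.052], "delta_rot": [0, 0, 0], "claw": 1},
  {"xyz": [0.004, -0.001, -0.052], "delta_rot": [0, 0, 0], "claw": 1},
  {"xyz": [0.004, -0.001, -0.052], "delta_rot": [0, 0, 0], "claw": 1},
])

```text
t: 15.6
eef_pos: [0.5459, -0.2742, 0.078]
ee_rot: [-0.005, 3.141, -0.0]
ft_force: [-2.2, 0.9, 4.2]
finger_gap: 0.276
gripper_force: 60.4
```

Request:
servo_tool([
  {"xyz": [0, 0, 0], "delta_rot": [0, 0, 0], "claw": 0.6},
  {"xyz": [0, 0, 0], "delta_rot": [0, 0, 0], "claw": 0.4},
  {"xyz": [0, 0, 0], "delta_rot": [0, 0, 0], "claw": 0.2},
  {"xyz": [0, 0, 0], "delta_rot": [0, 0, 0], "claw": 0},
  {"xyz": [0, 0, 0.1], "delta_rot": [0, 0, 0], "claw": 0},
  {"xyz": [0, 0, 0.3], "delta_rot": [0, 0, 0], "claw": 0},
  {"xyz": [0, 0, 0.5], "delta_rot": [0, 0, 0], "claw": 0},
  {"xyz": [0, 0, 0.5], "delta_rot": [0, 0, 0], "claw": 0},
])

```text
t: 16.27
eef_pos: [0.5507, -0.2771, 0.1862]
ee_rot: [-0.005, 3.129, -0.013]
ft_force: [1.7, -0.6, 1.6]
finger_gap: 0.999
gripper_force: 0.0
```

Request:
servo_tool([
  {"xyz": [0.157, 0.727, 0], "delta_rot": [0, 0, -0.0277], "claw": 0},
  {"xyz": [0.157, 0.727, 0], "delta_rot": [0, 0, -0.0277], "claw": 0},
  {"xyz": [0.157, 0.727, 0], "delta_rot": [0, 0, -0.0277], "claw": 0},
  {"xyz": [0.157, 0.727, 0], "delta_rot": [0, 0, -0.0277], "claw": 0},
])

```text
t: 16.6
eef_pos: [0.5775, -0.1254, 0.1772]
ee_rot: [0.129, 3.138, 0.002]
ft_force: [-0.4, 0.2, -0.1]
finger_gap: 1.0
gripper_force: 0.0
```

Request:
servo_tool([
  {"xyz": [0.157, 0.727, 0], "delta_rot": [0, 0, -0.0277], "claw": 0},
  {"xyz": [0.157, 0.727, 0], "delta_rot": [0, 0, -0.0277], "claw": 0},
  {"xyz": [0.157, 0.727, 0], "delta_rot": [0, 0, -0.0277], "claw": 0},
  {"xyz": [0.157, 0.727, 0], "delta_rot": [0, 0, -0.0277], "claw": 0},
])

```text
t: 16.93
eef_pos: [0.6091, 0.0206, 0.1772]
ee_rot: [0.264, 3.129, 0.002]
ft_force: [0.3, -0.2, -0.2]
finger_gap: 1.0
gripper_force: 0.0
```

Request:
servo_tool([
  {"xyz": [0.157, 0.727, 0], "delta_rot": [0, 0, -0.0277], "claw": 0},
  {"xyz": [0.157, 0.727, -0.2], "delta_rot": [0, 0, -0.0277], "claw": 0},
  {"xyz": [0.157, 0.727, -0.5], "delta_rot": [0, 0, -0.0277], "claw": 0},
  {"xyz": [0.157, 0.727, -0.5], "delta_rot": [0, 0, -0.0277], "claw": 0},
  {"xyz": [0.157, 0.727, -0.5], "delta_rot": [0, 0, -0.0277], "claw": 0},
  {"xyz": [0.157, 0.727, -0.5], "delta_rot": [0, 0, -0.0277], "claw": 0},
  {"xyz": [0.157, 0.727, -0.5], "delta_rot": [0, 0, -0.0277], "claw": 0},
])

```text
t: 17.52
eef_pos: [0.6384, 0.1628, 0.0751]
ee_rot: [-0.401, -3.112, 0.002]
ft_force: [-0.0, -1.2, 0.3]
finger_gap: 0.995
gripper_force: 0.0
```

```bash
python3 -c "
from h import *
from prof import *
fm=lambda e:[(float(a),float(b)) for a,b in e]
state(); d=cap('top'); s=cap('scene'); np.savez('top4.npz',**d)
P=cloud(d); 
for lo,z in((.085,.094),(.062,.072),(.047,.054)):
    ok=(d['z_map']>0)&(P[...,2]>lo)&(P[...,2]<lo+.02); ok[:,:380]=0;ok[:,440:]=0;ok[:165]=0;ok[260:]=0
    v,u=np.nonzero(ok); p=ray(d,np.c_[u,v],z)*1e3; r=cv2.minAreaRect(p[:,:2].astype(np.float32)); print(len(u),np.round(r[0],1),np.round(r[1],1),np.round(p.mean(0),1),np.median(P[ok][:,2]))
im=cv2.resize(d['color'][150:270,360:450],None,fx=3.6,fy=3.6); b=cv2.resize(s['color'][190:300,290:420],None,fx=3.6,fy=3.6); h=max(im.shape[0],b.shape[0]); c=np.zeros((h,im.shape[1]+b.shape[1],3),np.uint8); c[:im.shape[0],:im.shape[1]]=im; c[:b.shape[0],im.shape[1]:]=b
cv2.imwrite('pics/a4.png',c[:,:,::-1]); print(c.shape)
# square board & cork: rectified profile at several angles
a=dict(np.load('top0.npz')); P0=cloud(a)
g=np.arange(-.045,.045,.0005)
S=rect(a,.485+g,.035+g,.015); cv2.imwrite('pics/sq.png',cv2.resize(S.astype(np.uint8),None,fx=3,fy=3)[:,:,::-1])
B=rect(a,.639+g,.162+g,.014)
for n,I,cx,cy in(('sq',S,485,35),('block',B,639,162)):
    h=cv2.cvtColor(I.astype(np.uint8),cv2.COLOR_RGB2HSV).astype(int)
    for th in (35,50,90,130):
        m=(h[...,1]>th).astype(np.uint8); m=cv2.morphologyEx(m,cv2.MORPH_OPEN,np.ones((9,9),np.uint8)); m=cv2.morphologyEx(m,cv2.MORPH_CLOSE,np.ones((9,9),np.uint8))
        cs=cv2.findContours(m,cv2.RETR_EXTERNAL,cv2.CHAIN_APPROX_NONE)[0]
        if not cs: continue
        r=cv2.minAreaRect(max(cs,key=cv2.contourArea)[:,0,::-1].astype(np.float32)); print(n,th,'ctr',round(cx-45+r[0][0]*.5,1),round(cy-45+r[0][1]*.5,1),'size',np.round(np.array(r[1])*.5,1),'ang',round(r[2],1))
"
```

```text
17.52 [638.4 162.8  75.1] psi 75.32 rot [-4.010e-01 -3.112e+00  2.000e-03] gap 84.6 F 0.0 [-0.  -1.2  0.3] q [ 0.15  0.45 -0.13  1.   -0.    0.41]
94 [ 543.5 -275.6] [23.2 24. ] [ 543.5 -275.1   94. ] 0.09291415438759915
180 [ 544.3 -274.9] [43.5 44.5] [ 541.9 -272.5   72. ] 0.07141909754749526
694 [ 544.9 -270.9] [188.   34.6] [ 543.2 -273.4   54. ] 0.053212534177057014
(432, 792, 3)
sq 35 ctr 484.6 34.7 size [67.5 66.9] ang 85.0
sq 50 ctr 484.7 34.7 size [65.7 64.7] ang 84.3
sq 90 ctr 485.3 35.6 size [46.4 45.3] ang 84.3
block 35 ctr 639.5 162.5 size [39.5 44.6] ang 76.0
block 50 ctr 639.4 162.4 size [38.3 43.3] ang 76.0
block 90 ctr 639.3 162.3 size [35.7 40.6] ang 76.0
block 130 ctr 639.2 162.2 size [32.  37.2] ang 76.0
```

View pics/a4.png

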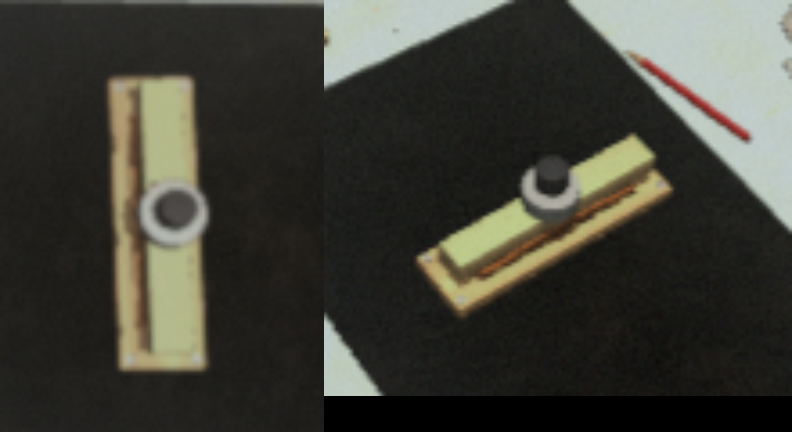

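View pics/sq.png

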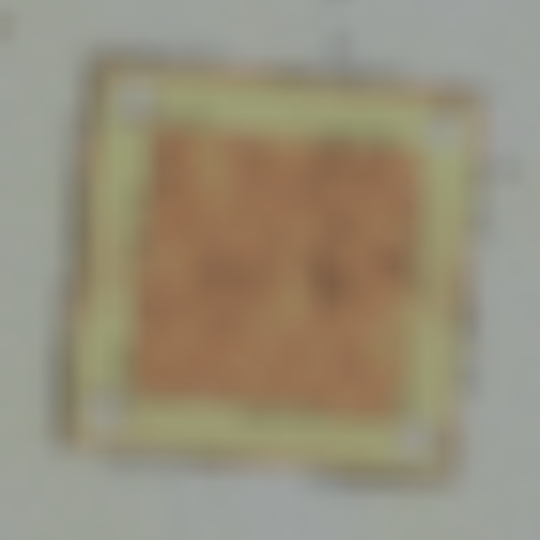

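Weight: top centre about (544, -275) mm, within 1 mm of the pine's middle and upright. The cork square is centred at (485, 35.3), turned about -5°. Now I grasp the small block.

Request:
servo_tool([
  {"xyz": [0.004, -0.001, -0.2], "delta_rot": [0, 0, 0.003], "claw": 0},
  {"xyz": [0.004, -0.001, -0.345], "delta_rot": [0, 0, 0.003], "claw": 0},
  {"xyz": [0.004, -0.001, -0.345], "delta_rot": [0, 0, 0.003], "claw": 0},
  {"xyz": [0.004, -0.001, -0.345], "delta_rot": [0, 0, 0.003], "claw": 0.2},
  {"xyz": [0.004, -0.001, -0.345], "delta_rot": [0, 0, 0.003], "claw": 0.4},
  {"xyz": [0.004, -0.001, -0.345], "delta_rot": [0, 0, 0.003], "claw": 0.6},
  {"xyz": [0.004, -0.001, -0.345], "delta_rot": [0, 0, 0.003], "claw": 1},
  {"xyz": [0.004, -0.001, -0.345], "delta_rot": [0, 0, 0.003], "claw": 1},
])

```text
t: 18.28
eef_pos: [0.6431, 0.1622, 0.0113]
ee_rot: [0.389, 3.112, 0.002]
ft_force: [-1.2, -0.9, 6.1]
finger_gap: 0.388
gripper_force: 58.9
```

Request:
servo_tool([
  {"xyz": [0, 0, 0], "delta_rot": [0, 0, 0], "claw": 1},
  {"xyz": [0, 0, 0], "delta_rot": [0, 0, 0], "claw": 1},
  {"xyz": [0, 0, 0], "delta_rot": [0, 0, 0], "claw": 1},
])

```text
t: 18.53
eef_pos: [0.6431, 0.1622, 0.0113]
ee_rot: [0.389, 3.112, 0.001]
ft_force: [-1.2, -0.4, 6.0]
finger_gap: 0.388
gripper_force: 59.0
```

```bash
python3 -c "
from h import *
state()"
```

```text
18.53 [643.1 162.2  11.3] psi 75.76 rot [3.890e-01 3.112e+00 1.000e-03] gap 33.0 F 59.0 [-1.2 -0.4  6. ] q [ 0.15  0.52 -0.17  0.87 -0.    0.4 ]
```

The grip is shallow (TCP at 11.3 mm against the 14 mm block top), so I open and regrasp lower.

Request:
servo_tool([
  {"xyz": [0, 0, 0], "delta_rot": [0, 0, 0], "claw": 0.5},
  {"xyz": [0, 0, 0], "delta_rot": [0, 0, 0], "claw": 0.2},
  {"xyz": [0, 0, 0], "delta_rot": [0, 0, 0], "claw": 0.2},
  {"xyz": [-0.01, 0, -0.03], "delta_rot": [0, 0, 0], "claw": 0.2},
  {"xyz": [-0.01, 0, -0.03], "delta_rot": [0, 0, 0], "claw": 0.2},
  {"xyz": [-0.01, 0, -0.03], "delta_rot": [0, 0, 0], "claw": 0.2},
  {"xyz": [-0.01, 0, -0.03], "delta_rot": [0, 0, 0], "claw": 0.2},
])

```text
t: 19.12
eef_pos: [0.6381, 0.162, 0.0015]
ee_rot: [-0.389, -3.116, 0.0]
ft_force: [0.1, 0.5, -0.1]
finger_gap: 0.805
gripper_force: 0.0
```

```bash
python3 -c "
from h import *
state()"
```

```text
19.12 [638.1 162.    1.5] psi 75.76 rot [-0.389 -3.116  0.   ] gap 68.4 F 0.0 [ 0.1  0.5 -0.1] q [ 0.15  0.53 -0.19  0.86  0.    0.4 ]
```

Request:
servo_tool([
  {"xyz": [0.003, 0, 0.012], "delta_rot": [0, 0, 0], "claw": 0.2},
  {"xyz": [0.003, 0, 0.012], "delta_rot": [0, 0, 0], "claw": 0.4},
  {"xyz": [0.003, 0, 0.012], "delta_rot": [0, 0, 0], "claw": 0.6},
  {"xyz": [0.003, 0, 0.012], "delta_rot": [0, 0, 0], "claw": 1},
  {"xyz": [0.003, 0, 0.012], "delta_rot": [0, 0, 0], "claw": 1},
  {"xyz": [0.003, 0, 0.012], "delta_rot": [0, 0, 0], "claw": 1},
  {"xyz": [0.003, 0, 0.012], "delta_rot": [0, 0, 0], "claw": 1},
])

```text
t: 19.7
eef_pos: [0.64, 0.1621, 0.0052]
ee_rot: [0.389, 3.116, 0.001]
ft_force: [0.6, -0.0, 4.1]
finger_gap: 0.398
gripper_force: 61.3
```

```bash
python3 -c "
from h import *
state()"
```

```text
19.7 [640.  162.1   5.2] psi 75.76 rot [3.890e-01 3.116e+00 1.000e-03] gap 33.8 F 61.3 [ 0.6 -0.   4.1] q [ 0.15  0.52 -0.18  0.87  0.    0.4 ]
```

Request:
servo_tool([
  {"xyz": [0, 0, 0.1], "delta_rot": [0, 0, 0], "claw": 1},
  {"xyz": [0, 0, 0.3], "delta_rot": [0, 0, 0], "claw": 1},
  {"xyz": [0, 0, 0.3], "delta_rot": [0, 0, 0], "claw": 1},
  {"xyz": [-0.15, -0.13, 0.3], "delta_rot": [0, 0, 0.02], "claw": 1},
  {"xyz": [-0.3, -0.26, 0.3], "delta_rot": [0, 0, 0.04], "claw": 1},
  {"xyz": [-0.45, -0.38, 0.3], "delta_rot": [0, 0, 0.049], "claw": 1},
  {"xyz": [-0.6, -0.5, 0.3], "delta_rot": [0, 0, 0.049], "claw": 1},
  {"xyz": [-0.7, -0.58, 0.3], "delta_rot": [0, 0, 0.049], "claw": 1},
])

```text
t: 20.37
eef_pos: [0.4952, 0.0447, 0.0636]
ee_rot: [-0.149, -3.135, 0.001]
ft_force: [0.5, 0.9, -0.2]
finger_gap: 0.395
gripper_force: 60.9
```

Request:
servo_tool([
  {"xyz": [-0.072, -0.054, 0], "delta_rot": [0, 0, 0], "claw": 1},
  {"xyz": [-0.072, -0.054, -0.1], "delta_rot": [0, 0, 0], "claw": 1},
  {"xyz": [-0.072, -0.054, -0.16], "delta_rot": [0, 0, 0], "claw": 1},
  {"xyz": [-0.072, -0.054, -0.16], "delta_rot": [0, 0, 0], "claw": 1},
  {"xyz": [-0.072, -0.054, -0.16], "delta_rot": [0, 0, 0], "claw": 1},
  {"xyz": [-0.072, -0.054, -0.16], "delta_rot": [0, 0, 0], "claw": 1},
  {"xyz": [-0.072, -0.054, -0.16], "delta_rot": [0, 0, 0], "claw": 1},
])

```text
t: 20.95
eef_pos: [0.486, 0.0353, 0.0333]
ee_rot: [0.148, 3.136, -0.0]
ft_force: [-0.1, -0.0, -0.9]
finger_gap: 0.401
gripper_force: 60.9
```

```bash
python3 -c "
from h import *
state()"
```

```text
20.95 [486.   35.3  33.3] psi 84.6 rot [ 0.148  3.136 -0.   ] gap 34.1 F 60.9 [-0.1 -0.  -0.9] q [-0.06  0.23 -0.55  0.78 -0.    0.03]
```

Request:
servo_tool([
  {"xyz": [0, 0, -0.03], "delta_rot": [0, 0, 0], "claw": 1},
  {"xyz": [0, 0, -0.045], "delta_rot": [0, 0, 0], "claw": 1},
  {"xyz": [0, 0, -0.052], "delta_rot": [0, 0, 0], "claw": 1},
  {"xyz": [0, 0, -0.058], "delta_rot": [0, 0, 0], "claw": 1},
  {"xyz": [0, 0, -0.058], "delta_rot": [0, 0, 0], "claw": 1},
  {"xyz": [0, 0, -0.058], "delta_rot": [0, 0, 0], "claw": 1},
])

```text
t: 21.45
eef_pos: [0.4848, 0.0353, 0.0221]
ee_rot: [-0.148, -3.138, -0.0]
ft_force: [-3.8, -0.4, 10.7]
finger_gap: 0.398
gripper_force: 62.2
```

Request:
servo_tool([
  {"xyz": [0, 0, 0], "delta_rot": [0, 0, 0], "claw": 0.4},
  {"xyz": [0, 0, 0], "delta_rot": [0, 0, 0], "claw": 0.2},
  {"xyz": [0, 0, 0], "delta_rot": [0, 0, 0], "claw": 0},
  {"xyz": [0, 0, 0.1], "delta_rot": [0, 0, 0], "claw": 0},
  {"xyz": [0, 0, 0.25], "delta_rot": [0, 0, 0], "claw": 0},
  {"xyz": [0, 0, 0.45], "delta_rot": [0, 0, 0], "claw": 0},
  {"xyz": [0, 0, 0.45], "delta_rot": [0, 0, 0], "claw": 0},
  {"xyz": [0, 0, 0.45], "delta_rot": [0, 0, 0], "claw": 0},
])

```text
t: 22.12
eef_pos: [0.4876, 0.0351, 0.1134]
ee_rot: [0.148, 3.132, -0.0]
ft_force: [-0.1, 0.6, -1.5]
finger_gap: 1.001
gripper_force: 0.0
```

Request:
servo_tool([
  {"xyz": [0, 0.745, 0], "delta_rot": [0, 0, 0], "claw": 0},
  {"xyz": [0, 0.745, 0], "delta_rot": [0, 0, 0], "claw": 0},
  {"xyz": [0, 0.745, 0], "delta_rot": [0, 0, 0], "claw": 0},
  {"xyz": [0, 0.745, 0], "delta_rot": [0, 0, 0], "claw": 0},
  {"xyz": [0, 0.745, 0], "delta_rot": [0, 0, 0], "claw": 0},
  {"xyz": [0, 0.745, 0], "delta_rot": [0, 0, 0], "claw": 0},
  {"xyz": [0, 0.745, 0], "delta_rot": [0, 0, 0], "claw": 0},
])

```text
t: 22.7
eef_pos: [0.4836, 0.1837, 0.1094]
ee_rot: [-0.148, -3.135, 0.002]
ft_force: [-0.1, -0.2, 0.3]
finger_gap: 0.997
gripper_force: 0.0
```

```bash
python3 -c "
from h import *
from prof import *
state(); d=cap('top'); np.savez('top5.npz',**d); a=dict(np.load('top0.npz'))
g=np.arange(-.045,.045,.0005)
A=rect(d,.485+g,.035+g,.031); D=rect(a,.486+g,.185+g,.028)
cv2.imwrite('pics/a5.png',cv2.resize(np.hstack([A,D]).astype(np.uint8),None,fx=2.2,fy=2.2)[:,:,::-1])
h=cv2.cvtColor(A.astype(np.uint8),cv2.COLOR_RGB2HSV).astype(int)
P=cloud(d); ok=(d['z_map']>0)&(P[...,2]>.024)&(P[...,2]<.04); k=np.zeros_like(ok);k[215:255,265:303]=1; v,u=np.nonzero(ok&k); p=ray(d,np.c_[u,v],.031)*1e3; r=cv2.minAreaRect(p[:,:2].astype(np.float32)); print('block',r,p.mean(0),np.median(P[ok&k][:,2]))
gr=cv2.cvtColor(D.astype(np.uint8),cv2.COLOR_RGB2GRAY)
for lo in (60,80,100,120): 
    c=cv2.HoughCircles(cv2.GaussianBlur(gr,(5,5),0),cv2.HOUGH_GRADIENT,1,200,param1=lo,param2=12,minRadius=50,maxRadius=60)
    if c is not None: x=c[0,0]; print('reel',486-45+x[1]*.5,185-45+x[0]*.5,x[2]*.5)
"
```

```text
22.7 [483.6 183.7 109.4] psi 84.6 rot [-1.480e-01 -3.135e+00  2.000e-03] gap 84.8 F 0.0 [-0.1 -0.2  0.3] q [ 0.24  0.19 -0.41  0.97 -0.    0.33]
block ((485.6239318847656, 33.67916488647461), (37.774349212646484, 40.41371536254883), 89.28728485107422) [485.33885337  33.37957414  31.        ] 0.030437788882612504
reel 484.25 182.25 25.6
```

View pics/a5.png

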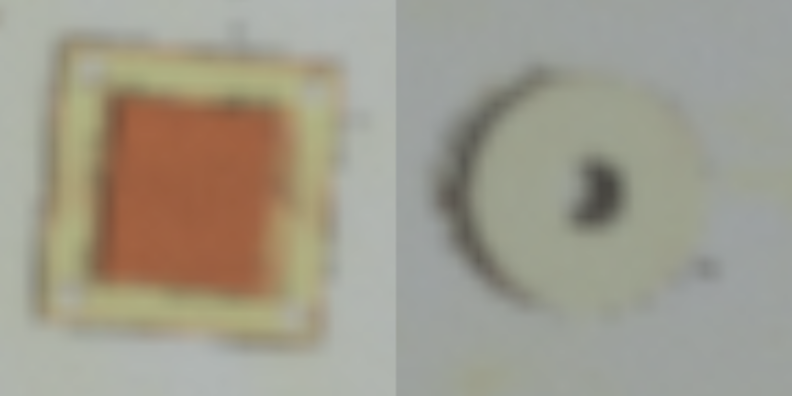

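Left: the block lies flat and square within about 1 mm of the cork's middle. Right: the reel's top is centred at about (484.7, 184). Now I grasp the reel.

Request:
servo_tool([
  {"xyz": [0, 0, -0.2], "delta_rot": [0, 0, 0], "claw": 0},
  {"xyz": [0, 0, -0.4], "delta_rot": [0, 0, 0], "claw": 0},
  {"xyz": [0, 0, -0.52], "delta_rot": [0, 0, 0], "claw": 0},
  {"xyz": [0, 0, -0.52], "delta_rot": [0, 0, 0], "claw": 0},
  {"xyz": [0, 0, -0.52], "delta_rot": [0, 0, 0], "claw": 0.2},
  {"xyz": [0, 0, -0.52], "delta_rot": [0, 0, 0], "claw": 0.3},
  {"xyz": [0, 0, -0.52], "delta_rot": [0, 0, 0], "claw": 1},
  {"xyz": [0, 0, -0.52], "delta_rot": [0, 0, 0], "claw": 1},
])

```text
t: 23.42
eef_pos: [0.4876, 0.1846, 0.0096]
ee_rot: [0.149, 3.133, 0.002]
ft_force: [0.1, -0.7, 4.5]
finger_gap: 0.605
gripper_force: 63.6
```

Request:
servo_tool([
  {"xyz": [0, 0, 0], "delta_rot": [0, 0, 0], "claw": 1},
  {"xyz": [0, 0, 0], "delta_rot": [0, 0, 0], "claw": 1},
  {"xyz": [0, 0, 0], "delta_rot": [0, 0, 0], "claw": 1},
])

```text
t: 23.67
eef_pos: [0.4876, 0.1846, 0.0096]
ee_rot: [0.149, 3.133, 0.002]
ft_force: [0.4, -2.1, 7.0]
finger_gap: 0.609
gripper_force: 63.8
```

```bash
python3 -c "
from h import *
state()"
```

```text
23.67 [487.6 184.6   9.6] psi 84.57 rot [1.490e-01 3.133e+00 2.000e-03] gap 51.7 F 63.8 [ 0.4 -2.1  7. ] q [ 0.24  0.31 -0.5   0.75 -0.    0.33]
```

Request:
servo_tool([
  {"xyz": [0, 0, 0.1], "delta_rot": [0, 0, 0], "claw": 1},
  {"xyz": [0, 0, 0.25], "delta_rot": [0, 0, 0], "claw": 1},
  {"xyz": [0, 0, 0.33], "delta_rot": [0, 0, 0], "claw": 1},
  {"xyz": [0.004, -0.15, 0.33], "delta_rot": [0, 0, 0], "claw": 1},
  {"xyz": [0.008, -0.3, 0.33], "delta_rot": [0, 0, 0], "claw": 1},
  {"xyz": [0.012, -0.45, 0.33], "delta_rot": [0, 0, 0], "claw": 1},
  {"xyz": [0.016, -0.6, 0.33], "delta_rot": [0, 0, 0], "claw": 1},
  {"xyz": [0.016, -0.7, 0.33], "delta_rot": [0, 0, 0], "claw": 1},
])

```text
t: 24.33
eef_pos: [0.4883, 0.042, 0.0737]
ee_rot: [0.15, 3.136, -0.002]
ft_force: [-0.2, -0.4, -1.7]
finger_gap: 0.612
gripper_force: 64.4
```

Request:
servo_tool([
  {"xyz": [0, -0.048, 0], "delta_rot": [0, 0, 0], "claw": 1},
  {"xyz": [0, -0.048, -0.06], "delta_rot": [0, 0, 0], "claw": 1},
  {"xyz": [0, -0.048, -0.12], "delta_rot": [0, 0, 0], "claw": 1},
  {"xyz": [0, -0.048, -0.12], "delta_rot": [0, 0, 0], "claw": 1},
  {"xyz": [0, -0.048, -0.12], "delta_rot": [0, 0, 0], "claw": 1},
  {"xyz": [0, -0.048, -0.12], "delta_rot": [0, 0, 0], "claw": 1},
  {"xyz": [0, -0.048, -0.12], "delta_rot": [0, 0, 0], "claw": 1},
])

```text
t: 24.92
eef_pos: [0.4888, 0.035, 0.0497]
ee_rot: [0.147, 3.137, 0.0]
ft_force: [-0.1, 0.2, -2.7]
finger_gap: 0.61
gripper_force: 64.4
```

```bash
python3 -c "
from h import *
state(); s=cap('scene'); d=cap('top')
im=np.hstack([cv2.resize(s['color'][150:230,220:320],(400,320)),cv2.resize(d['color'][195:275,235:335],(400,320))]); cv2.imwrite('pics/a6.png',im[:,:,::-1]);state()"
```

```text
24.92 [488.8  35.   49.7] psi 84.62 rot [0.147 3.137 0.   ] gap 51.9 F 64.4 [-0.1  0.2 -2.7] q [-0.06  0.21 -0.53  0.82  0.    0.03]
25.02 [488.7  34.9  49.6] psi 84.62 rot [0.147 3.137 0.   ] gap 51.6 F 64.4 [-0.4  0.1 -2.4] q [-0.06  0.21 -0.53  0.82  0.    0.03]
```

View pics/a6.png

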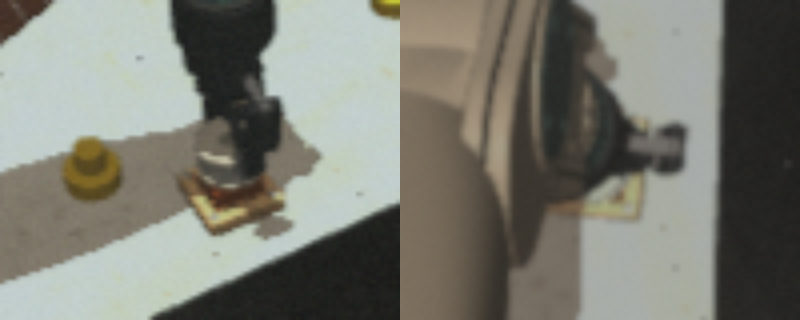

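The reel is held level above the block, at about (230,155) in the left tile. I lower it and release.

Request:
servo_tool([
  {"xyz": [-0.003, 0, -0.025], "delta_rot": [0, 0, 0], "claw": 1},
  {"xyz": [-0.003, 0, -0.036], "delta_rot": [0, 0, 0], "claw": 1},
  {"xyz": [-0.003, 0, -0.042], "delta_rot": [0, 0, 0], "claw": 1},
  {"xyz": [-0.003, 0, -0.047], "delta_rot": [0, 0, 0], "claw": 1},
  {"xyz": [-0.003, 0, -0.047], "delta_rot": [0, 0, 0], "claw": 1},
  {"xyz": [-0.003, 0, -0.047], "delta_rot": [0, 0, 0], "claw": 1},
])

```text
t: 25.52
eef_pos: [0.4874, 0.0347, 0.041]
ee_rot: [-0.148, -3.138, -0.0]
ft_force: [-5.5, 0.1, 13.1]
finger_gap: 0.609
gripper_force: 66.0
```

Request:
servo_tool([
  {"xyz": [0, 0, 0.006], "delta_rot": [0, 0, 0], "claw": 0.35},
  {"xyz": [0, 0, 0.006], "delta_rot": [0, 0, 0], "claw": 0.2},
  {"xyz": [0, 0, 0.006], "delta_rot": [0, 0, 0], "claw": 0},
  {"xyz": [0, 0, 0.006], "delta_rot": [0, 0, 0], "claw": 0},
  {"xyz": [0, 0, 0.1], "delta_rot": [0, 0, 0], "claw": 0},
  {"xyz": [0, 0, 0.3], "delta_rot": [0, 0, 0], "claw": 0},
  {"xyz": [0, 0, 0.5], "delta_rot": [0, 0, 0], "claw": 0},
  {"xyz": [0, 0, 0.5], "delta_rot": [0, 0, 0], "claw": 0},
])

```text
t: 26.18
eef_pos: [0.4934, 0.0343, 0.1469]
ee_rot: [0.148, 3.124, -0.0]
ft_force: [1.2, 0.1, 0.2]
finger_gap: 1.001
gripper_force: 0.0
```

Request:
servo_tool([
  {"xyz": [0, 0.95, 0.1], "delta_rot": [0, 0, 0], "claw": 0},
  {"xyz": [0, 0.95, 0.1], "delta_rot": [0, 0, 0], "claw": 0},
  {"xyz": [0, 0.95, 0.1], "delta_rot": [0, 0, 0], "claw": 0},
  {"xyz": [0, 0.95, 0.1], "delta_rot": [0, 0, 0], "claw": 0},
  {"xyz": [0, 0.95, 0.1], "delta_rot": [0, 0, 0], "claw": 0},
  {"xyz": [0, 0.95, 0.1], "delta_rot": [0, 0, 0], "claw": 0},
  {"xyz": [0, 0.95, 0.1], "delta_rot": [0, 0, 0], "claw": 0},
])

```text
t: 26.77
eef_pos: [0.4874, 0.2258, 0.1593]
ee_rot: [0.144, 3.138, -0.001]
ft_force: [-0.5, -0.6, -0.1]
finger_gap: 1.001
gripper_force: 0.0
```

```bash
python3 -c "
from h import *
state(); s=cap('scene'); d=cap('top')
P=cloud(d); ok=(d['z_map']>0)&(P[...,2]>.051)&(P[...,2]<.07); k=np.zeros_like(ok);k[205:260,260:310]=1; v,u=np.nonzero(ok&k); p=ray(d,np.c_[u,v],.059)*1e3; r=cv2.minAreaRect(p[:,:2].astype(np.float32)); print('reel',r,p.mean(0),np.percentile(P[ok&k][:,2],[10,50,90]))
im=np.hstack([cv2.resize(s['color'][150:300,250:430],(400,333)),cv2.resize(d['color'][155:275,255:435],(400,267)).copy().__class__((333,400,3),np.uint8) if 0 else cv2.resize(d['color'][145:280,260:422],(400,333))]); cv2.imwrite('pics/a7.png',im[:,:,::-1]);state()"
```

```text
26.77 [487.4 225.8 159.3] psi 84.74 rot [ 1.440e-01  3.138e+00 -1.000e-03] gap 85.1 F 0.0 [-0.5 -0.6 -0.1] q [ 0.31  0.17 -0.32  1.08 -0.    0.41]
reel ((486.6353759765625, 32.97477722167969), (52.81936264038086, 53.36698532104492), 44.981727600097656) [486.01558049  33.30023262  59.        ] [0.05651407 0.05863122 0.06073902]
26.87 [487.1 224.  158.9] psi 84.57 rot [-1.490e-01 -3.137e+00  1.000e-03] gap 85.1 F 0.0 [-0.5 -0.4 -0.2] q [ 0.31  0.17 -0.32  1.08 -0.    0.41]
```

View pics/a7.png

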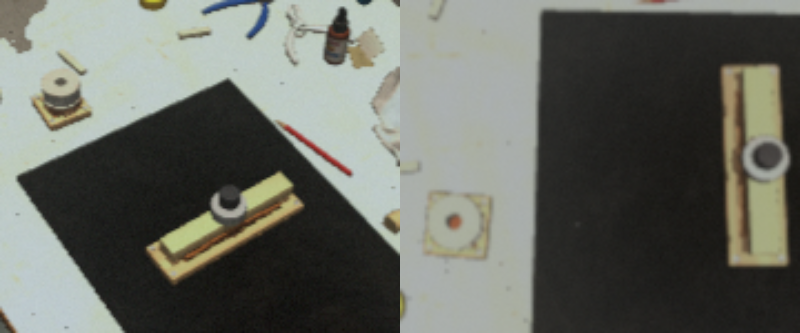

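Both stacks stand: the reel top is at (486, 33) mm against the block at (485.4, 33.5), and level at 59 mm. The long stack is upright and in line. Handing in.

```bash
python3 -c "
from h import *
print(ctrl.hand_in())"
```

```text
the job is handed in; nothing more can be done
None
```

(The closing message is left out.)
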